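Float the test antenna upright over the board, then park it in its rack

ROBOT

A 6-joint arm with a two-finger parallel gripper is mounted at the origin on the work surface. World frame = base frame: x ahead of the robot, y to its left, z up, the work surface at z = 0. Lengths are in mm, angles in rad, forces in N, time in s.
With the tool pointing down it reaches from about 250 to 775 mm from the base axis. Payload 8.9 kg.
Tool frame: the origin (TCP) lies midway between the tips of the shut fingers; the grasp point (between the pads) lies 19 mm behind it; z points along the fingers, y is the line along which they close (so a half turn about z gives the same grasp; the last joint's range is limited). The gripper opens to 85 mm and grips with 20 to 120 N. Pads are 22 mm wide; open, the fingers measure 114 mm over their backs; the gripper's body (76 mm by 85 mm) begins 54 mm behind the grasp point. The pads swing forward as they close: fully open they stand 13 mm farther back than shut.
Start: joints at [-1.332, 0.291, -0.153, 1.127, 0, 1.431], TCP at [193.662, -487.974, 231.305] pointing down, gripper open.
Joint ranges: [-2.52, 2.52], [-0.91, 1.74], [-1.3, 1.37], [-1.96, 2.02], [-1.52, 1.47], [-3.14, 3.14]. Speed limits (rad/s): [2.22, 2.22, 2.79, 3.14, 3.14, 3.14].

INTERFACE

Orientations are given as a unit quaternion [x, y, z, w].
In Python, from bench import r gives the robot as it stands.
- The arm moves only by the tool play_rows, never from a script. Its argument "motion" is a list of rows, each a list of 7 numbers: the shift along the tool's x, y, z in units of 0.25 m (1.0 is 0.25 m), then the turn, a rotation vector about the tool's x, y, z in units of 120 degrees (1.0 is 120 degrees), then the closure, from 0 (fully open) to 1 (shut). In form: [[x, y, z, ax, ay, az, claw], ...]. A call has exactly 8 rows; each row is the pose to reach, as a shift and turn from the pose commanded when the call began, along the tool's axes at that moment; what a row does not reach only later rows make up. A row lasts 1/12 s, in which the tool goes at most 41.7 mm and 7.16 degrees, less where a joint would pass 70% of its speed; a pose out of reach is approached as far as the arm can. A call with a number of a shift or a turn outside -1 to 1 is refused whole. A call with a gripper value outside its range is refused whole. The fingers move at their own pace and stop on an object; the grip force is fixed at half the most. Time passes only in rows, so rows that repeat a pose let the fingers close, or fill a call up. It gives the time, the measured TCP pose, the force, the opening and the grip force at its end, in the units of the state.
- r.read_state(): the state, without advancing time (a new reading comes with each control period).
- r.get_image(name): name is "side" or "top"; returns the picture (480x640x3 uint8, blue, green, red); there is no depth.
- r.calibration(name): a dict with "vfov" (degrees; the focal length in pixels is half the picture's height over the tangent of half this angle, whatever the lens; pixels are square), "cx", "cy" (the principal point, pixels), "distortion" ([k1, k2, p1, p2, k3] as OpenCV has them; the pictures are not rectified), "R" (3x3) and "t" (3): a world point X has camera coordinates R X + t. Camera axes: x right, y down, z forward; pixel columns grow to the right and rows downward; lengths in mm; the calibration is good to about 2 mm. A picture is of the moment at which its call begins. calibration takes no time and is no camera call.
- r.job_done(): hands the job in; it is judged then, once.
Trained networks look in the newest picture that a camera, given by its name, has taken for a name from the list of things; names that differ only in an ending like _2 or _b are one class to them, and where a whole thing is asked for, a point or a joint stands for the part that bears it (a point fixed in the world has none). Each returns a list of dicts, best first, with "confidence" (0 to 1); they miss things now and then, are a little off and sometimes report something else, mostly with a low value. They report only what shows in the picture. A call takes as long as a camera call. They do not tell look-alikes from the thing itself.
- r.cut_out(thing, camera): "mask" (480x640 bool, what is visible of it) and "xy" ([column, row] as shares, 0 to 1, of the picture: columns of its width, rows of its height, amid what is visible of it).
- r.pinpoint(thing, camera): "xy" ([column, row] as shares, 0 to 1, of the picture: columns of its width, rows of its height: a listed point, or the origin of a listed thing).
The state is a dict: "time_s": time; "joint_positions": joint angles; "qvel": joint speeds; "joint_efforts": joint torques, N m; "tool_pos": TCP position; "tcp_rot": TCP orientation; "force": force on the tool from outside, world axes, zero at the start; "moment": the same for the moment, N m; "opening": finger opening in mm; "gripper_force": force on a finger pad.
Only numpy, scipy, OpenCV 4.12 (cv2) and the standard library are available. Lean on these libraries where they do the work, as an engineer would, in place of code of your own. Each camera call takes 0.05 s, during which the arm holds its last target. There are 200 camera calls.

TASK

Lift the test antenna by the grip post of its foot, bring the top-heavy mast to float upright, clear of both of its side stops, and hold it so, with its pivot above the middle of the circuit board and without touching it, for five seconds while a reading is taken. Then park it in the rack: keep the mast floating upright while you bring it in front of the two prongs and let its pole in between them from there, set the foot down gently and flat on the table under them, and let go; leave the tools and bottles as they are.

Things in the scene. Friction and masses are not known exactly. Their poses are not given: they have to be found in the camera images.
- foot: The antenna's loose foot, about 0.5 kg: aluminium plate 325 mm (x = -120 to +205) by 110 mm (y), 12 mm thick. Origin on its underside below the grip post; x points from the grip post to the mast, y left, z up. A steel ballast block, top at z = 52 mm, at x = -115 to -75 mm. At the start and when parked it stands on the table (z = 0), x pointing away from the robot within 0.2 rad.
- grip (a point): Where to grip: centre of the black grip post, at x = 0, z = 110 mm of the foot, the height of the pivot axis, so rolling the tool about the foot's x through here turns the foot about the pivot. The post is 20 mm (x) by 40 mm (y), z = 12 to 135 mm; fingers close along x across the 20 mm, from above.
- pivot (a point): Pivot of the mast, fixed in the foot at x = 150, y = 0, z = 110 mm of its frame, axis along the foot's x. It lies between two aluminium cheek plates, 64 mm wide (y), top at z = 155 mm, at x = 110 and x = 190 mm.
- mast (a joint): Lean of the mast relative to the foot, rad: 0 square to it, positive to the foot's -y side (right-hand turn about foot x). Stops at -0.25 and 0.25; it starts on the latter. lean from vertical = joint + roll of foot about its x. Nominal: I*lean'' = G*lean - K*joint - c*joint', I = 0.0047 kg m2, G = 0.036, K = 0.018 N m/rad (hinge spring), c = 0.0015 N m s/rad.
- mast_top (a point): Top of the antenna, on the mast's axis 230 mm above the pivot; z along the mast. The mast weighs about 0.35 kg (8 % more or less): pole 20 mm in diameter, white can 60 mm in diameter and 55 mm high from 175 mm above the pivot, brass counterweight below the pivot. With the foot level it falls over, time constant about 0.5 s; rolling the foot drives it through the hinge spring.
- pole_point (a point): Point on the pole's axis 115 mm above the pivot: the part that sits between the rack's prongs when parked.
- rack: Grey parking rack fixed to the table. Its origin and axes are where the foot's are when it is parked (z = 0 on the table). An upright column 100 mm wide (y) and 250 mm high, near face at x = 225 mm, its foot plate beyond x = 228 mm, carries two prongs towards the robot.
- slot (a point): Middle between the rack's two level prongs, at x = 150, z = 225 mm of the rack. Prongs 20 mm high, inner faces at y = +-22 mm, straight from the column to x = 135 mm, then flared to y = +-40 mm at x = 108 mm (outer edges y = +-52 mm). The pole enters along +x; can above, cheeks below the prongs (foot under 55 mm up; parked, the can clears them by 50 mm).
- board: Circuit board fixed in a low holder on the table, 130 mm (x) by 170 mm (y), highest part 35 mm above the table; origin at the centre of its underside, on the table.
Things that resemble listed ones, but are neither listed nor needed, are in the scene too. Leave any orange look-alike of the board alone.

How it is judged (in metres and radians):
On the way, in this order (a step that is already met when the one before it is completed fails the run):
1. the mast floats upright, clear of its stops, with its pivot above the middle of the board, foot lifted clear (value of joint mast between -0.15 and 0.15 rad and angle between mast_top's own z axis and vertical below 0.13 rad and horizontal distance between pivot and board below 0.05 m and height (world z) of pivot above 0.15 m and contact force between foot and board below 0.1 N), for 4.5 s.
2. the mast still floats upright, clear of its stops, in front of the prongs, foot off the table (value of joint mast between -0.17 and 0.17 rad and angle between mast_top's own z axis and vertical below 0.15 rad and x of pole_point in the frame of rack between 0 and 0.115 m and y of pole_point in the frame of rack between -0.045 and 0.045 m and height (world z) of pivot above 0.115 m), for 0.2 s.
At the end, for the whole second after the job is handed in: The foot stands flat on the table (within 6 mm and 0.05 rad) and at rest, the pole point lies between the prongs of the rack (within 22 mm of the middle line, 120 to 220 mm along the rack's x axis), and the mast stands within 0.22 rad of vertical and at rest (height (world z) of foot below 0.006 m and angle between foot's own z axis and vertical below 0.05 rad and linear speed of foot below 0.03 m/s and y of pole_point in the frame of rack between -0.022 and 0.022 m and x of pole_point in the frame of rack between 0.12 and 0.22 m and angle between mast_top's own z axis and vertical below 0.22 rad and velocity of joint mast between -0.2 and 0.2 rad/s); the robot touches nothing.
It fails at once if the antenna tips over or is tilted by more than 0.6 rad (angle between mast_top's own z axis and vertical above 0.6 rad).
It fails at once if the foot is slammed down on the table (over 80 N) (contact force between foot and table above 80 N).
It fails at once if the antenna knocks against the rack (over 30 N) (contact force between foot and rack above 30 N).
It fails at once if the antenna strikes the board (over 3 N) (contact force between foot and board above 3 N).
It fails at once if a bystander is disturbed (distance of any of spool, wash_bottle, paste_jar, driver, tweezers, pliers from where it was at the start of the episode above 0.03 m).
It also fails if it takes over 72 s, if anything falls off the work surface, if the arm or the gripper's body presses on something with over 40 N, if the wrist force passes 120 N, or if a joint passes its speed limit or range.

## Working session

There is one attempt and no reset: what is moved stays moved. The work goes in short steps, Python scripts to look and compute and a tool call to move; the robot and the scene stay as the last step left them, time stands still between calls to the robot, and variables do not carry over. Pictures are saved under pics/ and viewed, at most 10 in all, crops included, and the job is handed in when it is done.

Besides the shell and the picture viewer there is one more tool, called after "Emit:" in YAML: its name, and indented under it one key for each argument. play_rows: Moves the arm, as the interface text tells. Its arguments: {"type":"object","properties":{"motion":{"type":"array"}},"required":["motion"]}

```bash
ls; mkdir -p pics
cat > h.py <<'E'
import numpy as np, cv2, json
from scipy.spatial.transform import Rotation as R
from bench import r
def cal(n):
    c=r.calibration(n); f=240/np.tan(np.radians(c["vfov"])/2)
    K=np.array([[f,0,c["cx"]],[0,f,c["cy"]],[0,0,1.]])
    return K,np.array(c["distortion"],float),np.array(c["R"],float),np.array(c["t"],float).ravel()
def proj(n,X):
    K,d,Rm,t=cal(n); return cv2.projectPoints(np.atleast_2d(np.array(X,float)),cv2.Rodrigues(Rm)[0],t,K,d)[0].reshape(-1,2)
def ray(n,px):
    K,d,Rm,t=cal(n); u=cv2.undistortPoints(np.array(px,float).reshape(-1,1,2),K,d).reshape(2)
    v=Rm.T@np.array([u[0],u[1],1]); return -Rm.T@t, v/np.linalg.norm(v)
def onz(n,px,z):
    o,v=ray(n,px); return o+v*(z-o[2])/v[2]
def tri(pa,pb):
    A=np.zeros((3,3));b=np.zeros(3)
    for n,p in (("side",pa),("top",pb)):
        o,v=ray(n,p);P=np.eye(3)-np.outer(v,v);A+=P;b+=P@o
    return np.linalg.solve(A,b)
S=np.array([640,480])
E
python3 - <<'E'
from h import *
for n in("side","top"):
    cv2.imwrite(f"pics/{n}0.png",r.get_image(n)); K,d,Rm,t=cal(n); print(n,K[0,0],d,-Rm.T@t,Rm.round(2).tolist())
    for th in("grip","pivot","mast_top","pole_point","slot","foot","rack","board"):
        print(th,[( (np.array(q["xy"])*S).round(1).tolist(),round(q["confidence"],2)) for q in r.pinpoint(th,n)])
print(r.read_state())
E
```

```text
pics
side 589.5750670480638 [-0.12673481  0.          0.          0.          0.        ] [ 313.15378627  860.42869454 1258.67922901] [[-0.99, -0.15, -0.0], [-0.11, 0.76, -0.64], [0.1, -0.63, -0.77]]
grip [([293.0, 370.1], 0.95)]
pivot [([225.4, 361.7], 0.56)]
mast_top [([214.4, 283.8], 0.82)]
pole_point [([213.8, 329.8], 0.89)]
slot [([257.0, 155.5], 0.96)]
foot [([290.4, 396.2], 0.98), ([213.1, 284.7], 0.49)]
rack []
board [([404.0, 444.6], 0.98), ([246.2, 293.8], 0.64)]
top 574.0818561166257 [-0.17997399  0.          0.          0.          0.        ] [ 126.24956549   26.18322157 1634.57842669] [[-0.06, -1.0, -0.01], [-0.97, 0.06, -0.22], [0.22, -0.01, -0.98]]
grip [([240.3, 256.5], 0.98)]
pivot [([229.9, 204.0], 0.68)]
mast_top [([243.5, 178.3], 0.62)]
pole_point [([237.7, 191.2], 0.81)]
slot [([438.6, 166.7], 0.8)]
foot [([240.8, 266.0], 0.67)]
rack []
board [([326.3, 204.3], 0.76), ([222.4, 356.8], 0.59), ([239.3, 180.1], 0.45)]
{'time_s': 0.9, 'joint_positions': array([-1.33231840e+00,  2.90716012e-01, -1.53434050e-01,  1.12668859e+00,
       -7.23903934e-06,  1.43148769e+00]), 'qvel': array([-0.00081026, -0.00044188,  0.00053908, -0.00020845, -0.00125636,
       -0.00046836]), 'joint_efforts': array([-8.83065477e-04, -5.37016439e+01,  3.31640017e+01,  1.61261160e-03,
       -7.44649560e-05, -3.41561169e-06]), 'tool_pos': array([ 193.64685852, -487.96389572,  231.28405318]), 'tcp_rot': array([ 9.82212647e-01,  1.87771980e-01, -4.66389838e-06, -2.09555245e-05]), 'force': array([-0.25018098,  0.35988394,  0.42911353]), 'moment': array([-0.00124242, -0.00898272, -0.02372434]), 'gripper_force': 0.0, 'opening': 85.39182650415086}
```

View pics/side0.png

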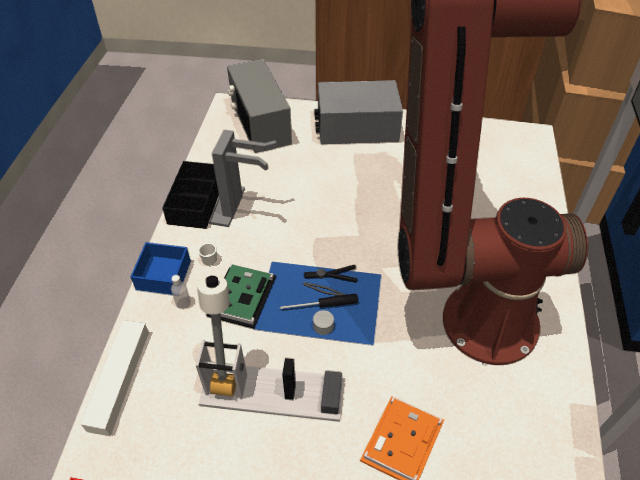

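View pics/top0.png

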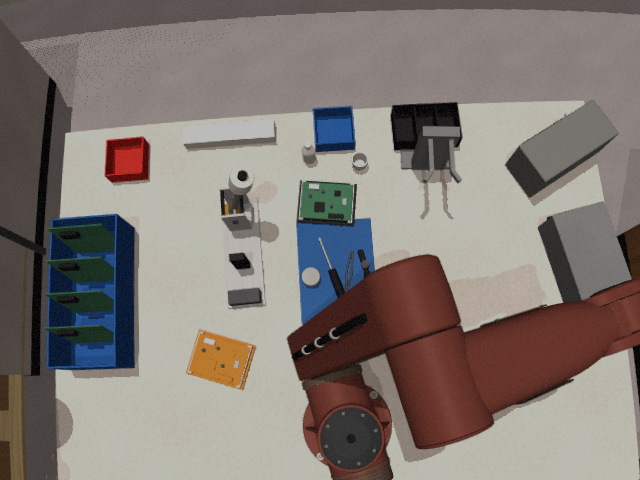

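Run:
```python
from h import *
P={}
print("grip",tri((293,370.1),(240.3,256.5)),"pivot",tri((225.4,361.7),(229.9,204)),"top",tri((214.4,283.8),(243.5,178.3)),"pole",tri((213.8,329.8),(237.7,191.2)),"slot",tri((257,155.5),(438.6,166.7)),"board",tri((246.2,293.8),(326.3,204.3)),"foot",tri((290.4,396.2),(240.8,266)))
# crops enlarged
s=cv2.imread("pics/side0.png");t=cv2.imread("pics/top0.png")
a=cv2.resize(s[260:430,180:360],None,fx=2.2,fy=2.2,interpolation=cv2.INTER_CUBIC)
b=cv2.resize(t[150:310,210:380],None,fx=2.3,fy=2.3,interpolation=cv2.INTER_CUBIC)
c=cv2.resize(t[90:230,360:500],None,fx=1.6,fy=1.6,interpolation=cv2.INTER_CUBIC)
d=cv2.resize(s[110:240,200:330],None,fx=1.6,fy=1.6,interpolation=cv2.INTER_CUBIC)
o=np.zeros((600,800,3),np.uint8)
for im,x,y in((a,0,0),(b,400,0),(c,400,370),(d,0,380)): o[y:y+im.shape[0],x:x+im.shape[1]]=im[:600-y,:800-x]
cv2.imwrite("pics/crop1.png",o)
```

```text
grip [466.53075147 261.13217201 111.57551531] pivot [608.63175072 280.39125241 143.4184641 ] top [617.27746447 213.89385548 329.81691506] pole [627.04732711 247.25934309 210.70935284] slot [ 651.68843957 -282.98647468  227.43426431] board [631.89008882  16.36537274  20.51587004] foot [468.03927    275.85552559   7.36539469]
```

View pics/crop1.png

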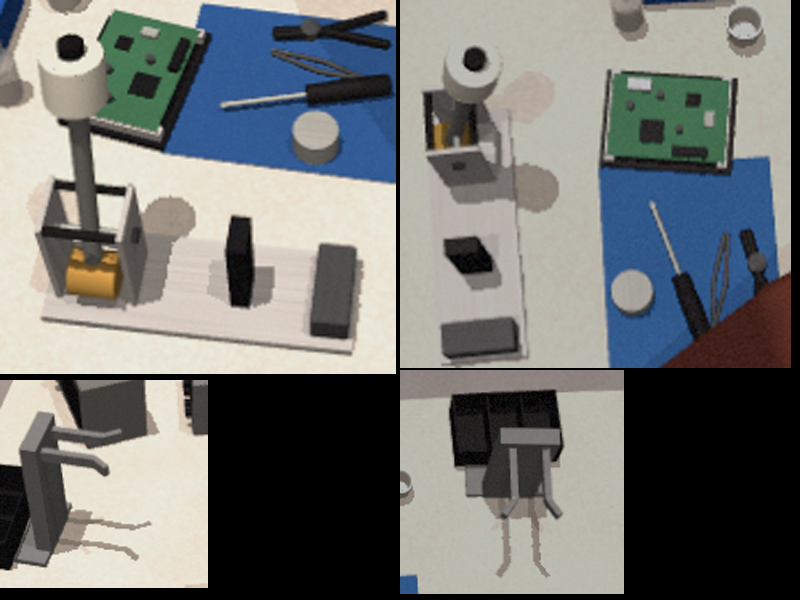

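```bash
cat > fit.py <<'E'
from h import *
from scipy.optimize import least_squares
def W(p,X):
    c,s=np.cos(p[2]),np.sin(p[2]); X=np.atleast_2d(np.array(X,float)); return X@np.array([[c,s,0],[-s,c,0],[0,0,1]])+[p[0],p[1],0]
def fit(obs,p0):
    def f(p): return np.concatenate([ (proj(n,W(p,X))[0]-px)*w for n,X,px,w in obs])
    q=least_squares(f,p0,loss="soft_l1",f_scale=1.5); return q.x,f(q.x).reshape(-1,2).round(1).tolist()
E
python3 - <<'E'
from fit import *
foot=[("side",(0,0,110),(293,370.1),1),("top",(0,0,110),(240.3,256.5),1),("top",(-120,-55,12),(265.2,304.3),1),("top",(-120,55,12),(223.9,307.4),1),("top",(205,-55,12),(258.7,197.8),1),
 ("side",(-120,55,0),(340,421.4),1),("side",(205,55,0),(199,404.5),1),("side",(150,0,110),(225.4,361.7),.3),("side",(0,0,0),(290.4,396.2),.5),("top",(0,0,0),(240.8,266),.5)]
pf,e=fit(foot,[467,268,0.1]); print(pf,e)
rack=[("side",(150,0,225),(257,155.5),.7),("top",(150,0,225),(438.6,166.7),.7),("top",(225,50,250),(422.5,138.1),1),("top",(225,-50,250),(460.6,138.1),1),
 ("top",(108,52,235),(423.75,181.9),.7),("top",(108,-52,235),(461.25,178.75),.7),("side",(108,46,225),(266.9,166.2),.7),("side",(108,-46,225),(275,142.5),.7)]
pr,e=fit(rack,[500,-283,0.]); print(pr,e)
pb=onz("top",(326.3,204.3),0),onz("side",(246.2,293.8),0);print(pb)
ims={n:cv2.resize(cv2.imread(f"pics/{n}0.png"),None,fx=3,fy=3,interpolation=cv2.INTER_CUBIC) for n in("side","top")}
def line(p,X,c):
    for n in ims: cv2.polylines(ims[n],[np.int32((proj(n,W(p,X))+.5)*3)],False,c,1)
def box(p,x0,x1,y0,y1,z0,z1,c):
    for z in(z0,z1): line(p,[(x0,y0,z),(x1,y0,z),(x1,y1,z),(x0,y1,z),(x0,y0,z)],c)
box(pf,-120,205,-55,55,0,12,(0,0,255));box(pf,-10,10,-20,20,12,135,(0,255,0));box(pf,-115,-75,-40,40,12,52,(255,0,255));line(pf,[(110,-32,155),(110,32,155)],(255,0,0));line(pf,[(190,-32,155),(190,32,155)],(255,0,0))
box(pr,225,245,-50,50,0,250,(0,0,255))
for s in(1,-1): line(pr,[(225,22*s,235),(135,22*s,235),(108,40*s,235),(108,52*s,235)],(0,255,0)); line(pr,[(225,22*s,215),(135,22*s,215),(108,40*s,215)],(0,200,255))
o=np.zeros((600,800,3),np.uint8)
def put(n,x0,y0,w,h,X,Y,k):
    a=cv2.resize(ims[n][y0*3:(y0+h)*3,x0*3:(x0+w)*3],(int(w*k),int(h*k)),interpolation=cv2.INTER_AREA); o[Y:Y+a.shape[0],X:X+a.shape[1]]=a[:600-Y,:800-X]
put("side",190,330,160,100,0,0,2.5);put("top",215,180,60,135,400,0,2.5);put("top",390,110,90,90,550,0,2.7);put("side",205,120,90,120,0,260,2.8);put("side",205,120,90,120,0,260,2.8);put("top",210,170,65,90,400,340,2.8)
cv2.imwrite("pics/ov.png",o)
E
```

```text
[4.68397182e+02 2.65902515e+02 2.14675652e-02] [[-4.3, 1.0], [-1.9, 2.2], [0.1, 1.0], [3.3, 1.0], [0.1, -0.8], [-0.6, 0.3], [0.3, -0.5], [-1.2, 0.4], [0.1, -1.3], [1.9, 0.3]]
[ 5.03123452e+02 -2.83677351e+02 -4.92391177e-02] [[-0.5, -1.2], [2.0, 0.5], [-0.2, -0.7], [-0.8, -0.8], [-0.3, -0.3], [1.1, 1.6], [0.2, 0.8], [0.6, 1.5]]
(array([641.72615178,  15.95599213,   0.        ]), array([633.80899511,   3.32856956,   0.        ]))
```

View pics/ov.png

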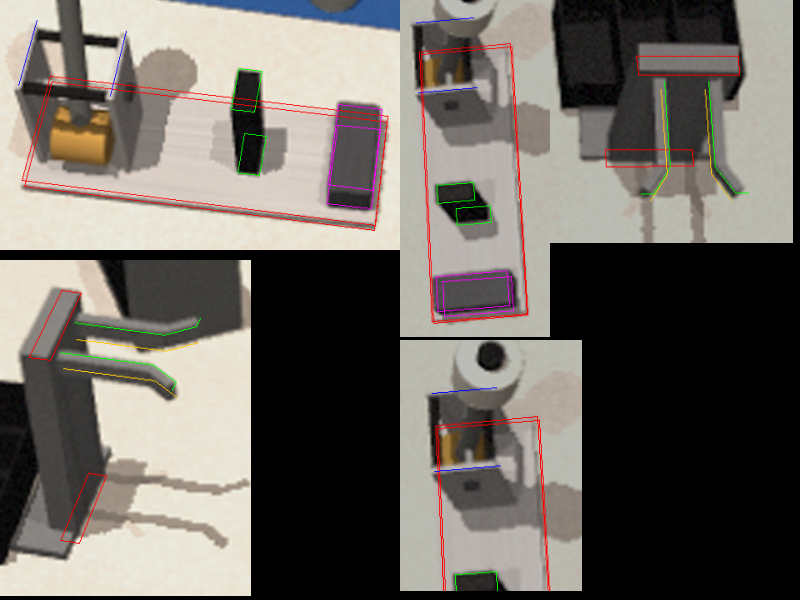

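```bash
cat >> h.py <<'E'
def tool(yaw,roll=0.):   # tool y along foot x (yaw), z down, rolled about foot x
    return R.from_euler("z",yaw)*R.from_euler("x",roll)*R.from_matrix(np.array([[0,1,0],[1,0,0],[0,0,-1.]]))
def rel(p0,R0,p1,R1):
    d=R0.inv().apply(np.array(p1)-p0)/250; a=(R0.inv()*R1).as_rotvec()/np.radians(120); return np.r_[d,a]
E
python3 - <<'E'
from h import *
s=r.read_state(); p=np.array(s["tool_pos"]); R0=R.from_quat(s["tcp_rot"]); print(R0.as_matrix().round(2).tolist())
R1=tool(.0215); tot=(R0.inv()*R1).as_rotvec(); print(tot)
tgt=np.array([468.4,265.9,190]); q,Q=p,R0
for k in range(1,5):
    q2=p+(tgt-p)*k/4; Q2=R0*R.from_rotvec(tot*k/4); print(rel(q,Q,q2,Q2).round(4).tolist()); q,Q=q2,Q2
E
```

```text
[[0.93, 0.37, -0.0], [0.37, -0.93, 0.0], [-0.0, -0.0, -1.0]]
[-3.82919701e-05 -2.49323142e-05 -1.21450976e+00]
[0.5335, -0.5994, 0.0413, -0.0, -0.0, -0.145]
[0.6882, -0.4124, 0.0413, -0.0, -0.0, -0.145]
[0.7801, -0.1878, 0.0413, -0.0, -0.0, -0.145]
[0.8006, 0.054, 0.0413, -0.0, -0.0, -0.145]
```

Emit:
play_rows:
  motion:
    - [0.5335,-0.5994,0.0413,0,0,-0.145,0]
    - [0.5335,-0.5994,0.0413,0,0,-0.145,0]
    - [0.5335,-0.5994,0.0413,0,0,-0.145,0]
    - [0.5335,-0.5994,0.0413,0,0,-0.145,0]
    - [0.5335,-0.5994,0.0413,0,0,-0.145,0]
    - [0.5335,-0.5994,0.0413,0,0,-0.145,0]
    - [0.5335,-0.5994,0.0413,0,0,-0.145,0]
    - [0.5335,-0.5994,0.0413,0,0,-0.145,0]

```text
time_s: 1.57
tool_pos: [262.6, -300.1, 221.3]
tcp_rot: [0.942, 0.335, 0.0, 0.001]
force: [0.6, 0.6, -0.8]
opening: 86.1
gripper_force: 0.0
```

Emit:
play_rows:
  motion:
    - [0.6882,-0.4124,0.0413,0,0,-0.145,0]
    - [0.6882,-0.4124,0.0413,0,0,-0.145,0]
    - [0.6882,-0.4124,0.0413,0,0,-0.145,0]
    - [0.6882,-0.4124,0.0413,0,0,-0.145,0]
    - [0.6882,-0.4124,0.0413,0,0,-0.145,0]
    - [0.6882,-0.4124,0.0413,0,0,-0.145,0]
    - [0.6882,-0.4124,0.0413,0,0,-0.145,0]
    - [0.6882,-0.4124,0.0413,0,0,-0.145,0]

```text
time_s: 2.23
tool_pos: [331.4, -112.1, 210.8]
tcp_rot: [0.881, 0.473, -0.0, 0.0]
force: [0.5, -0.3, 0.7]
opening: 85.1
gripper_force: 0.0
```

Emit:
play_rows:
  motion:
    - [0.7801,-0.1878,0.0413,0,0,-0.145,0]
    - [0.7801,-0.1878,0.0413,0,0,-0.145,0]
    - [0.7801,-0.1878,0.0413,0,0,-0.145,0]
    - [0.7801,-0.1878,0.0413,0,0,-0.145,0]
    - [0.7801,-0.1878,0.0413,0,0,-0.145,0]
    - [0.7801,-0.1878,0.0413,0,0,-0.145,0]
    - [0.7801,-0.1878,0.0413,0,0,-0.145,0]
    - [0.7801,-0.1878,0.0413,0,0,-0.145,0]

```text
time_s: 2.9
tool_pos: [400.0, 75.9, 200.1]
tcp_rot: [0.8, 0.6, -0.0, 0.0]
force: [-0.3, 0.2, 1.0]
opening: 85.6
gripper_force: 0.0
```

Emit:
play_rows:
  motion:
    - [0.8006,0.054,0.0413,0,0,-0.145,0]
    - [0.8006,0.054,0.0413,0,0,-0.145,0]
    - [0.8006,0.054,0.0413,0,0,-0.145,0]
    - [0.8006,0.054,0.0413,0,0,-0.145,0]
    - [0.8006,0.054,0.0413,0,0,-0.145,0]
    - [0.8006,0.054,0.0413,0,0,-0.145,0]
    - [0.8006,0.054,0.0413,0,0,-0.145,0]
    - [0.8006,0.054,0.0413,0,0,-0.145,0]

```text
time_s: 3.57
tool_pos: [468.7, 263.8, 189.8]
tcp_rot: [0.7, 0.714, -0.001, 0.0]
force: [-0.2, -0.5, -0.2]
opening: 85.6
gripper_force: 0.0
```

Emit:
play_rows:
  motion:
    - [0,0,0.1,0,0,0,0]
    - [0,0,0.2,0,0,0,0]
    - [0,0,0.28,0,0,0,0]
    - [0,0,0.34,0,0,0,0]
    - [0,0,0.38,0,0,0,0]
    - [0,0,0.396,0,0,0,0]
    - [0,0,0.396,0,0,0,0]
    - [0,0,0.396,0,0,0,0.3]

```text
time_s: 4.23
tool_pos: [468.9, 265.4, 91.8]
tcp_rot: [0.7, 0.714, 0.0, 0.0]
force: [0.5, 0.2, 1.1]
opening: 75.1
gripper_force: 0.0
```

Run:
```python
from h import *
s=r.read_state(); print(s["time_s"],s["tool_pos"],s["force"],s["moment"],s["opening"])
ims=[r.get_image("side")[300:450,180:360],r.get_image("top")[160:310,200:360]]
cv2.imwrite("pics/desc.png",np.hstack([cv2.resize(ims[0],(450,375)),cv2.resize(ims[1],(350,328)).copy() if 0 else cv2.resize(ims[1],(350,375))]))
```

```text
4.2333 [468.90133233 265.42711763  91.80869637] [0.47369393 0.16734633 1.09753026] [0.01544348 0.04847051 0.00831717] 75.11409080081974
```

View pics/desc.png

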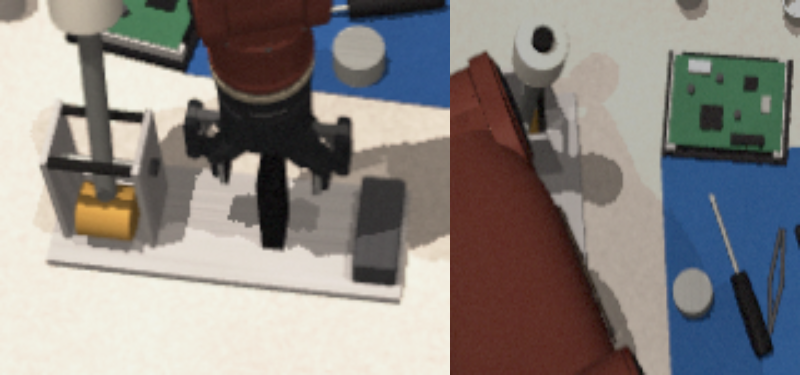

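Emit:
play_rows:
  motion:
    - [0,0,0,0,0,0,1]
    - [0,0,0,0,0,0,1]
    - [0,0,0,0,0,0,1]
    - [0,0,0,0,0,0,1]
    - [0,0,0,0,0,0,1]
    - [0,0,0,0,0,0,1]
    - [0,0,0,0,0,0,1]
    - [0,0,0,0,0,0,1]

```text
time_s: 5.0
tool_pos: [468.5, 266.1, 91.5]
tcp_rot: [0.699, 0.715, 0.0, 0.0]
force: [-1.1, -0.2, 5.2]
opening: 19.0
gripper_force: 59.4
```

Run:
```python
from h import *
s=r.read_state(); print(s["time_s"],s["tool_pos"],R.from_quat(s["tcp_rot"]).as_matrix()[:,1],s["force"],s["opening"],s["gripper_force"])
```

```text
5.0 [468.53067592 266.13519706  91.45357846] [9.99754550e-01 2.21474265e-02 5.75937025e-04] [-1.05332585 -0.21945604  5.24782151] 18.97201450761554 59.35182809829712
```

Emit:
play_rows:
  motion:
    - [0,0,-0.005,0,0,0,1]
    - [0,0,-0.035,0,0,0,1]
    - [0,0,-0.094,0,0,0,1]
    - [0,0,-0.17,0,0,0,1]
    - [0,0,-0.246,0,0,0,1]
    - [0,0,-0.305,0,0,0,1]
    - [0,0,-0.335,0,0,0,1]
    - [0,0,-0.34,0,0,0,1]

```text
time_s: 5.67
tool_pos: [468.6, 266.1, 177.0]
tcp_rot: [0.699, 0.715, 0.0, 0.0]
force: [-0.0, -0.4, -8.6]
opening: 19.4
gripper_force: 59.3
```

```bash
cat >> h.py <<'E'
def footpose():
    s=r.read_state(); M=R.from_quat(s["tcp_rot"])*tool(0).inv()
    yaw=np.arctan2(M.as_matrix()[1,0],M.as_matrix()[0,0]); roll=(R.from_euler("z",-yaw)*M).as_euler("xyz")[0]
    g=np.array(s["tool_pos"])+M.apply([0,0,19]); return s["time_s"],g,M,yaw,roll
def leanfit(n,px,g,M,yaw,L=230.):
    from scipy.optimize import minimize_scalar
    piv=g+M.apply([150,0,0])
    f=lambda th: np.sum((proj(n,piv+R.from_euler("z",yaw).apply([0,-L*np.sin(th),L*np.cos(th)]))[0]-px)**2)
    q=minimize_scalar(f,bounds=(-.5,.5),method="bounded"); return q.x,np.sqrt(q.fun)
E
python3 - <<'E'
from h import *
s=r.read_state(); print(s["force"],s["moment"],s["opening"])
for k in range(4):
  t,g,M,yaw,roll=footpose(); print(round(t,3),g.round(1),round(yaw,4),round(roll,4))
  for n in("side","top"):
    im=r.get_image(n); cv2.imwrite(f"pics/l{k}{n}.png",im)
    for th,L in(("mast_top",230),("pole_point",115)):
        q=r.pinpoint(th,n)
        for a in q[:2]:
            px=np.array(a["xy"])*S; print(n,th,px.round(1),round(a["confidence"],2),np.round(leanfit(n,px,g,M,yaw,L),3))
E
```

```text
[-0.0336983  -0.37140516 -8.55475501] [0.00078434 0.29938034 0.01181697] 19.38331316143305
5.667 [468.6 266.1 196. ] 0.0217 0.0004
side mast_top [207.8 254.8] 0.94 [0.251 1.245]
side pole_point [209.8 303.4] 0.75 [0.19  0.805]
top mast_top [234.4 164. ] 0.95 [0.213 0.213]
top pole_point [231.8 178.1] 0.85 [0.205 3.421]
5.967 [467.7 265.6 193.9] 0.0217 -0.0007
side mast_top [206.7 256.1] 0.8 [0.235 0.198]
side pole_point [208.9 305.8] 0.64 [0.141 1.707]
top mast_top [234.5 164.9] 0.92 [0.21  0.293]
top pole_point [232.3 181.8] 0.67 [0.207 0.369]
6.267 [468.3 265.9 194.8] 0.0218 -0.0001
side mast_top [204.3 255.5] 0.76 [0.228 2.114]
side pole_point [208.2 305.9] 0.67 [0.132 1.86 ]
top mast_top [235.3 165.1] 0.95 [0.22  0.971]
top mast_top [322.2 203.8] 0.42 [ 0.5   70.794]
top pole_point [231.7 180. ] 0.69 [0.198 1.821]
top pole_point [439.8 166.6] 0.5 [  0.5   194.935]
6.567 [468.3 265.9 195. ] 0.0217 -0.0
side mast_top [207.  258.5] 0.64 [0.208 1.622]
side mast_top [207.1 302.3] 0.22 [-0.198 15.096]
side pole_point [208.9 304.5] 0.63 [0.164 1.592]
top mast_top [234.1 169.3] 0.81 [0.208 5.192]
top pole_point [230.3 178.2] 0.71 [0.17  3.629]
```

```bash
cat >> h.py <<'E'
def knob(im,pred,thr=80,rad=25):
    g=im.max(axis=2).astype(np.uint8); n,lab,st,ce=cv2.connectedComponentsWithStats((g<thr).astype(np.uint8))
    best=None
    for i in range(1,n):
        d=np.linalg.norm(ce[i]-pred)
        if 15<=st[i,4]<=250 and d<rad and (best is None or d<best[0]): best=(d,i)
    if best is None: return None
    i=best[1]; x,y,w,h,a=st[i]; sl=(slice(max(y-2,0),y+h+2),slice(max(x-2,0),x+w+2))
    m=cv2.dilate((lab[sl]==i).astype(np.uint8),np.ones((3,3)))   # soft-weighted centroid
    wt=np.clip(190-g[sl].astype(float),0,None)*m; yy,xx=np.mgrid[sl]
    return np.array([(wt*xx).sum(),(wt*yy).sum()])/wt.sum(),int(a)
E
python3 - <<'E'
from h import *
for k in range(4):
    for n,p in(("side",(207,250)),("top",(234,160))):
        im=cv2.imread(f"pics/l{k}{n}.png"); print(n,knob(im,np.array(p)))
o=[cv2.resize(cv2.imread("pics/l3side.png")[225:325,175:255],(400,500),interpolation=cv2.INTER_NEAREST),cv2.resize(cv2.imread("pics/l3top.png")[130:230,195:275],(400,500),interpolation=cv2.INTER_NEAREST)]
cv2.imwrite("pics/knob.png",np.hstack(o))
E
```

```text
side (array([205.54237071, 252.74261819]), 132)
top (array([237.109324  , 162.85696481]), 93)
side (array([205.87063417, 253.57178409]), 131)
top (array([236.98435386, 162.65243221]), 91)
side (array([205.6523846 , 253.20377455]), 134)
top (array([236.97592323, 162.43361442]), 94)
side (array([205.60576595, 253.10000853]), 135)
top (array([236.96509061, 162.43842937]), 94)
```

View pics/knob.png

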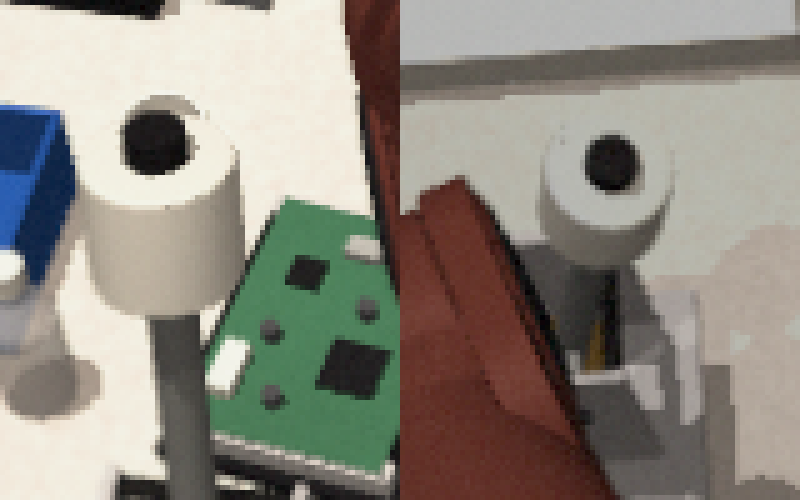

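Emit:
play_rows:
  motion:
    - [-0.004,0,0,0,0,0,1]
    - [-0.026,0.001,0,0,0,0,1]
    - [-0.07,0.004,0,0,0,0.001,1]
    - [-0.128,0.007,0,0,0,0.001,1]
    - [-0.186,0.01,0,0,0,0.002,1]
    - [-0.23,0.012,0,0,0,0.002,1]
    - [-0.252,0.014,0,0,0,0.0026,1]
    - [-0.2565,0.014,0,0,0,0.0026,1]

```text
time_s: 7.53
tool_pos: [473.4, 200.6, 176.1]
tcp_rot: [0.702, 0.712, -0.0, 0.0]
force: [0.1, 0.4, -8.2]
opening: 19.0
gripper_force: 59.3
```

Emit:
play_rows:
  motion:
    - [-0.004,0,0,0,0,0,1]
    - [-0.026,0.001,0,0,0,0,1]
    - [-0.07,0.004,0,0,0,0.001,1]
    - [-0.128,0.007,0,0,0,0.001,1]
    - [-0.186,0.01,0,0,0,0.002,1]
    - [-0.23,0.012,0,0,0,0.002,1]
    - [-0.252,0.014,0,0,0,0.0026,1]
    - [-0.2565,0.014,0,0,0,0.0026,1]

```text
time_s: 8.2
tool_pos: [478.0, 136.8, 176.0]
tcp_rot: [0.704, 0.71, -0.0, 0.0]
force: [-0.4, 0.0, -7.3]
opening: 19.5
gripper_force: 59.3
```

Emit:
play_rows:
  motion:
    - [-0.004,0,0,0,0,0,1]
    - [-0.026,0.001,0,0,0,0,1]
    - [-0.07,0.004,0,0,0,0.001,1]
    - [-0.128,0.007,0,0,0,0.001,1]
    - [-0.186,0.01,0,0,0,0.002,1]
    - [-0.23,0.012,0,0,0,0.002,1]
    - [-0.252,0.014,0,0,0,0.0026,1]
    - [-0.2565,0.014,0,0,0,0.0026,1]

```text
time_s: 8.87
tool_pos: [482.2, 72.7, 176.0]
tcp_rot: [0.706, 0.709, -0.0, 0.0]
force: [-0.6, 1.0, -8.6]
opening: 19.6
gripper_force: 59.3
```

Emit:
play_rows:
  motion:
    - [-0.004,0,0,0,0,0,1]
    - [-0.026,0.001,0,0,0,0,1]
    - [-0.07,0.004,0,0,0,0.001,1]
    - [-0.128,0.007,0,0,0,0.001,1]
    - [-0.186,0.01,0,0,0,0.002,1]
    - [-0.23,0.012,0,0,0,0.002,1]
    - [-0.252,0.014,0,0,0,0.0026,1]
    - [-0.2565,0.014,0,0,0,0.0026,1]

```text
time_s: 9.53
tool_pos: [486.0, 8.6, 176.0]
tcp_rot: [0.708, 0.707, -0.0, 0.0]
force: [-0.3, -0.2, -9.0]
opening: 19.2
gripper_force: 59.3
```

```bash
cat >> h.py <<'E'
def knobfit(pts,g,M,yaw,F,bounds=(-.45,.45)):
    """lean from knob pixels {cam:px}; F=knob in mast frame"""
    from scipy.optimize import minimize_scalar
    piv=g+M.apply([150,0,0]); Z=R.from_euler("z",yaw)
    X=lambda th: piv+Z.apply(R.from_euler("x",th).apply(F))
    f=lambda th: sum(np.sum((proj(n,X(th))[0]-p)**2) for n,p in pts.items())
    q=minimize_scalar(f,bounds=bounds,method="bounded"); return q.x,np.sqrt(q.fun)
def predknob(n,th,g,M,yaw,F):
    return proj(n,g+M.apply([150,0,0])+R.from_euler("z",yaw).apply(R.from_euler("x",th).apply(F)))[0]
def knobpos(P,g,M,yaw,lean):
    return R.from_euler("x",-lean).apply(R.from_euler("z",-yaw).apply(P-g-M.apply([150,0,0])))
E
python3 - <<'E'
from h import *
P=tri((205.606,253.1),(236.965,162.438)); g=np.array([468.3,265.9,195]);M=R.from_euler("z",.0217)
F=knobpos(P,g,M,.0217,.25); print("ref",P,F)
for k in range(2):
    px={}
    t,g,M,yaw,roll=footpose();print(t,g.round(1),yaw.round(4),roll.round(4))
    for n in("side","top"):
        im=r.get_image(n); cv2.imwrite(f"pics/b{k}{n}.png",im); 
        q=knob(im,predknob(n,.25,g,M,yaw,F)); print(n,predknob(n,.25,g,M,yaw,F),q); px[n]=q[0] if q else None
    P=tri(px["side"],px["top"]); print(P,knobpos(P,g,M,yaw,.25),knobfit(px,g,M,yaw,F),[knobfit({n:px[n]},g,M,yaw,F)[0] for n in px])
E
```

```text
ref [620.67686056 214.25659715 424.76465081] [  1.2204117    3.61499756 236.21359472]
9.5333 [486.    8.6 195. ] -0.0014 -0.0002
side [231.20076025 158.33196409] (array([231.31866882, 158.10953493]), 86)
top [351.44154037 148.20900367] (array([350.85428894, 148.2003386 ]), 94)
[636.3366793  -45.13840784 426.82245134] [  0.41442664   5.51850144 237.81405954] (np.float64(0.2467889368133692), np.float64(0.5166873982465557)) [np.float64(0.2542357324843207), np.float64(0.2441592045779541)]
9.6333 [485.8   9.6 195. ] -0.0005 0.0004
side [231.13963437 158.73595017] (array([231.27380163, 158.49321676]), 88)
top [350.92354965 148.3179033 ] (array([350.45385469, 148.28053245]), 94)
[636.26990185 -44.23242869 426.56310263] [  0.50597575   5.20223601 237.7096139 ] (np.float64(0.24775611116401014), np.float64(0.47949968557199385)) [np.float64(0.25466567582239835), np.float64(0.24531781264116367)]
```

Emit:
play_rows:
  motion:
    - [-0.0009,0,0,0,-0.0054,0,1]
    - [-0.0017,0,0,0,-0.0108,0,1]
    - [-0.0026,0,0,0,-0.0162,0,1]
    - [-0.0034,0,0,0,-0.0216,0,1]
    - [-0.0043,0,0,0,-0.027,0,1]
    - [-0.0051,0,0,0,-0.0324,0,1]
    - [-0.006,0,0,0,-0.0378,0,1]
    - [-0.0068,0,0,0,-0.0432,0,1]

```text
time_s: 10.4
tool_pos: [485.8, 8.0, 176.0]
tcp_rot: [0.706, 0.706, -0.032, 0.032]
force: [0.1, -0.1, -8.8]
opening: 19.4
gripper_force: 59.4
```

```bash
cat > ctl.py <<'E'
import sys
from h import *
from scipy.optimize import least_squares
I,G,Ks,c=0.0047,0.036,0.018,0.0015; LAG=0.03; DT=1/240; NR=20; HOLD=.15; B=0.0
OFF={"side":-.0045,"top":.0055}; F=np.array([1.2,3.6,236.2])
def sim(knots,acc,th,om,phi0,phid0,stop=True,G=G,lag=None,b=None):
    """knots: roll targets per row (linear interp, 1st-order lag); acc(t) lateral accel m/s2. returns array t,th,om,phi"""
    lag=LAG if lag is None else lag; b=B if b is None else b
    out=[];ph=phid0;prev=phi0;t=0
    for k in knots:
        for i in range(NR):
            cmd=prev+(k-prev)*(i+1)/NR; dph=(cmd-ph)/(lag+DT); ph+=dph*DT
            om+=DT*(G*th-Ks*(th-ph-b)-c*(om-dph)+G/9.81*acc(t))/I; th+=DT*om; t+=DT
            if stop and abs(th-ph)>.25:
                s=np.sign(th-ph); th=ph+s*.25
                if (om-dph)*s>0: om=dph
            out.append((t,th,om,ph))
        prev=k
    return np.array(out)
mj=lambda s: np.clip(s,0,1)**3*(10-15*np.clip(s,0,1)+6*np.clip(s,0,1)**2)
def accf(D,T=8/12):
    return lambda t: (D*1e-3/T**2*(60*(t/T)-180*(t/T)**2+120*(t/T)**3)) if 0<=t<T else 0.
def plan(th,om,phi,D=0.,nh=2,stop=False,phid=None,w=(1,.3,.25)):
    """16 knots: 8 now, hold, 8 more"""
    nhold=int(round(HOLD*12))
    f_acc=accf(D)
    def full(x): return np.r_[x[:8],[x[7]]*nhold,x[8:]]
    def res(x):
        k=full(x); o=sim(k,f_acc,th,om,phi,phi if phid is None else phid,stop)
        s=o[NR-1::NR]; d=np.diff(np.r_[phi,k]); 
        return np.r_[w[0]*s[:,1],w[1]*(s[:,1]-s[:,3]),w[2]*d*4,.6*d[0],np.diff(d)*1.5,12*o[-1,1:3]*[1,.5],4*k[-1],3*s[8:9,1]]
    q=least_squares(res,np.r_[np.linspace(phi,0,8),np.zeros(8)]); return q.x,sim(full(q.x),f_acc,th,om,phi,phi if phid is None else phid,stop)
def rows(st,k,d,dyaw,claw=1):
    """st: commanded g,yaw,roll (after edits start). d: world displacement of grasp point"""
    T=lambda g,yaw,ro:(np.array(g)+tool(yaw,ro).apply([0,0,19]),tool(yaw,ro))
    p0,R0=T(st["g"],st["yaw"],st["roll"]); out=[]
    for i in range(8):
        s=mj((i+1)/8); p,Q=T(np.array(st["g"])+np.array(d)*s,st["yaw"]+dyaw*s,k[i]); out.append(rel(p0,R0,p,Q).round(4).tolist()+[claw])
    return out
def show(rw): print("["+", ".join("["+", ".join(f"{v:g}" for v in x)+"]" for x in rw)+"]")
E
python3 - <<'E'
from ctl import *
t,g,M,yaw,roll=footpose();print(t,g.round(2),yaw.round(4),roll.round(4))
q=[]
for k in range(4):
    t,g,M,yaw,roll=footpose(); n=["side","top"][k%2]; im=r.get_image(n); kk=knob(im,predknob(n,.16,g,M,yaw,F)); print(n,roll.round(4),knobfit({n:kk[0]},g,M,yaw,F)[0]+OFF[n])
t,g,M,yaw,roll=footpose();print(t,g.round(2),yaw.round(4),roll.round(4))
x,o=plan(.16,-0.0,-.0905,0,stop=True); print(x.round(3)); print(o[9::20,1].round(3),o[9::20,2].round(2),(o[:,1]-o[:,3])[9::20].round(3))
for G2 in(.0335,.0385):
    for lag in(.01,.05): e=sim(np.r_[x[:8],[x[7]]*2],accf(0),.16,0,-.0905,-.0905,True,G=G2,lag=lag)[-1]; print(G2,lag,e.round(3))
json.dump(dict(g=g.tolist(),yaw=yaw,roll=-.0905),open("st.json","w"))
show(rows(dict(g=g,yaw=yaw,roll=-.0905),x,[0,0,0],0))
E
```

```text
10.4 [485.83   9.74 194.94] 0.0001 -0.0915Traceback (most recent call last):
  File "<stdin>", line 5, in <module>
TypeError: 'NoneType' object is not subscriptable
```

```bash
sed -i 's/LAG=0.03/LAG=0.008/' ctl.py
python3 - <<'E'
from ctl import *
ims=[]
for n in("side","top"):
    t,g,M,yaw,roll=footpose(); im=r.get_image(n); p=predknob(n,.16,g,M,yaw,F); kk=knob(im,p,rad=60); print(t,roll,n,p,kk, knobfit({n:kk[0]},g,M,yaw,F)[0]+OFF[n] if kk else 0)
    x,y=p.astype(int); ims.append(cv2.resize(im[y-40:y+40,x-40:x+40],(400,400),interpolation=cv2.INTER_NEAREST))
cv2.imwrite("pics/k2.png",np.hstack(ims))
E
```

```text
10.45 -0.09210618509668309 side [228.45517664 164.02678257] None 0
10.5 -0.09099645209822879 top [341.53798463 148.1951895 ] (array([339.47372616, 148.19424993]), 96) 0.14550326437283495
```

View pics/k2.png

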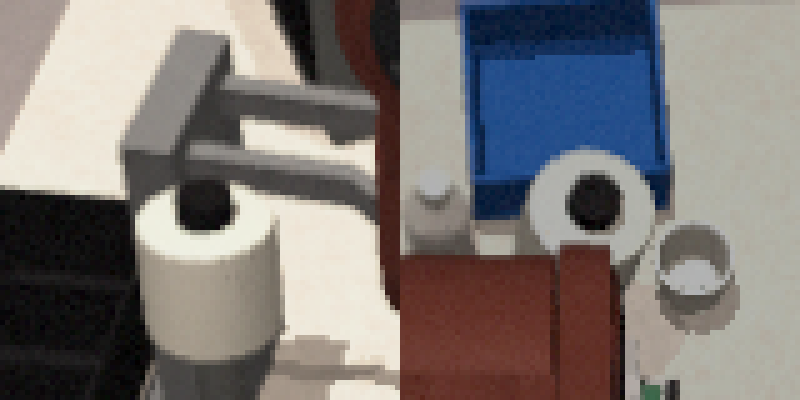

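```bash
cat > step.py <<'E'
from ctl import *
# usage: step.py dx dy dz dyaw   (world mm of grasp point, rad); reads st.json: g,yaw,roll(cmd), th,om at time t
d=np.array([float(a) for a in sys.argv[1:4]]); dyaw=float(sys.argv[4]); nm=int(sys.argv[5]) if len(sys.argv)>5 else 3
st=json.load(open("st.json")); t0=st["t"]; ms=[]; rs=[]
for k in range(nm):
    t,g,M,yaw,roll=footpose(); im=r.get_image("top"); rs.append(roll)
    kk=knob(im,predknob("top",st["th"],g,M,yaw,F))
    if kk: ms.append((t,knobfit({"top":kk[0]},g,M,yaw,F)[0]+OFF["top"],kk[1]))
t,g,M,yaw,roll=footpose()
def prop(th,om,T): 
    n=int(round(T/DT)); o=sim([st["roll"]]*(n//NR+1),accf(0),th,om,st["roll"],st["roll"],True); return o[n-1,1:3] if n else np.array([th,om])
def res(x):
    return np.r_[(x[0]-st["th"])/.03,(x[1]-st["om"])/.12,[(prop(*x,m[0]-t0)[0]-m[1])/.003 for m in ms]]
x=least_squares(res,[st["th"],st["om"]]).x; th,om=prop(*x,t-t0)
print("t",t,"pred",round(st["th"],3),round(st["om"],3),"est",x.round(3),"meas",[(round(m[0]-t0,3),round(m[1],4),m[2]) for m in ms],"now",np.round([th,om],3),"joint",round(th-st["roll"],3))
print("g",g.round(1),"cmd",np.round(st["g"],1),"yaw",yaw.round(4),round(st["yaw"],4),"roll",np.round(rs,4),st["roll"])
Z=R.from_euler("z",-yaw); D=Z.apply(d)[1]+150*dyaw
k,o=plan(th,om,st["roll"],D,stop=True); k=k.round(4)
e=o[8*NR-1]; s=o[9:8*NR:NR]
print("plan phi",k[:8],"th",s[:,1].round(3),"om",s[:,2].round(2),"joint",(s[:,1]-s[:,3]).round(3),"end",e.round(3), "after",o[10*NR-1,1:3].round(3))
show(rows(st,k,d,dyaw))
open("log.txt","a").write(json.dumps(dict(t=t,ms=ms,st=st,k=k[:8].tolist(),D=D,th=th,om=om))+"\n")
json.dump(dict(g=(np.array(st["g"])+d).tolist(),yaw=st["yaw"]+dyaw,roll=float(k[7]),th=e[1],om=e[2],t=t+8/12),open("st.json","w"))
E
python3 - <<'E'
import json
json.dump(dict(g=[485.9,9.7,195.0],yaw=0.0,roll=-.091,th=.1585,om=-.135,t=10.4),open("st.json","w"))
E
cp st.json st_prev.json; python3 step.py 0 0 0 0 2
```

```text
t 10.65 pred 0.159 -0.135 est [ 0.159 -0.164] meas [(0.15, np.float64(0.1387), 95), (0.2, np.float64(0.1319), 95)] now [ 0.127 -0.104] joint 0.218
g [485.9   9.7 194.9] cmd [485.9   9.7 195. ] yaw 0.0 0.0 roll [-0.0905 -0.0903] -0.091
plan phi [-0.097  -0.0837 -0.0696 -0.0558 -0.0421 -0.0285 -0.0148 -0.0033] th [0.123 0.115 0.108 0.103 0.099 0.097 0.097 0.1  ] om [-0.1  -0.09 -0.07 -0.05 -0.04 -0.01  0.01  0.04] joint [0.216 0.207 0.186 0.167 0.15  0.134 0.12  0.11 ] end [ 0.667  0.102  0.059 -0.004] after [0.117 0.122]
[[-0.0005, 0, -0, 0, -0.0029, 0, 1], [0.0006, 0, -0, 0, 0.0035, 0, 1], [0.0016, 0, -0, 0, 0.0102, 0, 1], [0.0027, 0, -0, 0, 0.0168, 0, 1], [0.0037, 0, -0.0001, 0, 0.0233, 0, 1], [0.0047, 0, -0.0001, 0, 0.0298, 0, 1], [0.0058, 0, -0.0002, 0, 0.0364, 0, 1], [0.0067, 0, -0.0003, 0, 0.0419, 0, 1]]
```

```bash
python3 - <<'E'
s=open("ctl.py").read()
a=s.index("        return np.r_[w[0]*s[:,1]"); b=s.index("    q=least_squares(res,np.r_[np.lin")
s=s[:a]+"""        e=s[7]; z=s[-1]
        return np.r_[s[:,1],.4*(s[:,1]-s[:,3]),.5*d,.5*np.diff(d),8*(e[1]+.5*e[2]+e[3]),4*e[1],2*e[2],3*e[3],8*z[1:3]*[1,.5],4*k[-1]]
"""+s[b:]
open("ctl.py","w").write(s)
t=open("step.py").read()
t=t.replace('st=json.load(open("st.json")); t0','st=json.load(open("st.json")); json.dump(st,open("st_prev.json","w")); t0')
open("step.py","w").write(t)
E
cat > replan.py <<'E'
from ctl import *
L=json.loads(open("log.txt").read().strip().split("\n")[-1]); st=L["st"]; th,om=L["th"],L["om"]
k,o=plan(th,om,st["roll"],0,stop=True); k=k.round(4); e=o[8*NR-1]; s=o[9:8*NR:NR]
print("plan phi",k,"th",s[:,1].round(3),"om",s[:,2].round(2),"joint",(s[:,1]-s[:,3]).round(3),"end",e.round(3), "after",o[10*NR-1,1:3].round(3),o[-1])
for G2 in(.0335,.0385): print(sim(np.r_[k[:8],[k[7]]*2],accf(0),th,om,st["roll"],st["roll"],True,G=G2)[-1])
show(rows(st,k,[0,0,0],0))
json.dump(dict(g=st["g"],yaw=st["yaw"],roll=float(k[7]),th=e[1],om=e[2],t=L["t"]+8/12),open("st.json","w"))
E
python3 replan.py
```

```text
plan phi [-0.1355 -0.1167 -0.0975 -0.0794 -0.0619 -0.045  -0.0329 -0.0502 -0.0033
 -0.0016 -0.0013 -0.0009 -0.0008 -0.0076 -0.0934 -0.0938] th [0.123 0.114 0.105 0.096 0.089 0.083 0.078 0.074] om [-0.1  -0.11 -0.1  -0.09 -0.08 -0.07 -0.05 -0.04] joint [0.232 0.241 0.214 0.187 0.161 0.138 0.118 0.114] end [ 0.667  0.073 -0.035 -0.049] after [ 0.068 -0.021] [ 1.5         0.11003052  0.10202588 -0.09379543]
[ 0.83333333  0.04722975 -0.07353677 -0.0502    ]
[ 0.83333333 -0.07357162 -0.309165   -0.0502    ]
[[-0.0034, 0, -0.0001, 0, -0.0212, 0, 1], [-0.002, 0, -0, 0, -0.0123, 0, 1], [-0.0005, 0, -0, 0, -0.0031, 0, 1], [0.0009, 0, -0, 0, 0.0055, 0, 1], [0.0022, 0, -0, 0, 0.0139, 0, 1], [0.0035, 0, -0.0001, 0, 0.022, 0, 1], [0.0044, 0, -0.0001, 0, 0.0277, 0, 1], [0.0031, 0, -0.0001, 0, 0.0195, 0, 1]]
```

```bash
python3 - <<'E'
s=open("ctl.py").read()
s=s.replace("4*k[-1]]\n","4*k[-1],30*np.clip(np.abs(o[::5,1]-o[::5,3])-.235,0,None)]\n").replace("np.r_[np.linspace(phi,0,8),np.zeros(8)])","np.r_[np.full(8,phi),np.zeros(8)])")
open("ctl.py","w").write(s)
E
sed -i 's/stop=True); k=k.round/stop=False); k=k.round/' step.py replan.py; python3 replan.py
```

```text
plan phi [-0.1179 -0.126  -0.1352 -0.1453 -0.1533 -0.1005 -0.0281  0.0039 -0.0274
 -0.037  -0.0243  0.0002  0.0257  0.042   0.0375  0.0036] th [0.123 0.114 0.105 0.096 0.085 0.073 0.061 0.051] om [-0.1  -0.1  -0.11 -0.12 -0.14 -0.15 -0.14 -0.11] joint [0.225 0.235 0.235 0.235 0.234 0.205 0.132 0.066] end [ 0.667  0.047 -0.096  0.001] after [ 0.034 -0.063] [ 1.5         0.00483983 -0.00687513  0.00684593]
[ 0.83333333  0.01386157 -0.10999322  0.0039    ]
[ 0.83333333  0.05510934 -0.00883007  0.0039    ]
[[-0.002, 0, -0, 0, -0.0128, 0, 1], [-0.0027, 0, -0, 0, -0.0167, 0, 1], [-0.0034, 0, -0.0001, 0, -0.0211, 0, 1], [-0.0041, 0, -0.0001, 0, -0.0259, 0, 1], [-0.0047, 0, -0.0001, 0, -0.0297, 0, 1], [-0.0007, 0, -0, 0, -0.0045, 0, 1], [0.0048, 0, -0.0002, 0, 0.03, 0, 1], [0.0072, 0, -0.0003, 0, 0.0453, 0, 1]]
```

Emit:
play_rows:
  motion:
    - [-0.002,0,0,0,-0.0128,0,1]
    - [-0.0027,0,0,0,-0.0167,0,1]
    - [-0.0034,0,-0.0001,0,-0.0211,0,1]
    - [-0.0041,0,-0.0001,0,-0.0259,0,1]
    - [-0.0047,0,-0.0001,0,-0.0297,0,1]
    - [-0.0007,0,0,0,-0.0045,0,1]
    - [0.0048,0,-0.0002,0,0.03,0,1]
    - [0.0072,0,-0.0003,0,0.0453,0,1]

```text
time_s: 11.32
tool_pos: [486.1, 9.7, 176.1]
tcp_rot: [0.707, 0.707, 0.003, -0.002]
force: [-0.5, -0.6, -8.2]
opening: 19.4
gripper_force: 59.3
```

```bash
python3 step.py 0 0 0 0 3
```

```text
t 11.4667 pred 0.047 -0.096 est [ 0.042 -0.107] meas [(0.0, np.float64(0.0425), 95), (0.05, np.float64(0.0366), 93), (0.1, np.float64(0.0327), 92)] now [ 0.028 -0.08 ] joint 0.024
g [485.8   8.9 194.9] cmd [485.9   9.7 195. ] yaw -0.0015 0.0 roll [0.0074 0.0076 0.0042] 0.0039
plan phi [0.0043 0.0081 0.0139 0.0194 0.0227 0.0211 0.0128 0.0005] th [0.025 0.019 0.015 0.011 0.008 0.006 0.005 0.004] om [-0.07 -0.06 -0.05 -0.04 -0.03 -0.02 -0.01 -0.01] joint [ 0.021  0.014  0.004 -0.005 -0.013 -0.016 -0.013 -0.004] end [ 0.667  0.003 -0.01   0.002] after [ 0.002 -0.008]
[[0, 0, -0, 0, 0.0002, 0, 1], [0.0003, 0, -0, 0, 0.002, 0, 1], [0.0008, 0, -0, 0, 0.0048, 0, 1], [0.0012, 0, -0, 0, 0.0074, 0, 1], [0.0014, 0, -0, 0, 0.009, 0, 1], [0.0013, 0, -0, 0, 0.0082, 0, 1], [0.0007, 0, -0, 0, 0.0042, 0, 1], [-0.0003, 0, -0, 0, -0.0016, 0, 1]]
```

Emit:
play_rows:
  motion:
    - [0,0,0,0,0.0002,0,1]
    - [0.0003,0,0,0,0.002,0,1]
    - [0.0008,0,0,0,0.0048,0,1]
    - [0.0012,0,0,0,0.0074,0,1]
    - [0.0014,0,0,0,0.009,0,1]
    - [0.0013,0,0,0,0.0082,0,1]
    - [0.0007,0,0,0,0.0042,0,1]
    - [-0.0003,0,0,0,-0.0016,0,1]

```text
time_s: 12.13
tool_pos: [485.9, 9.5, 175.9]
tcp_rot: [0.707, 0.707, 0.0, -0.0]
force: [-0.0, 0.1, -8.5]
opening: 19.4
gripper_force: 59.4
```

```bash
python3 step.py 1 0 0 0 3
```

```text
t 12.2833 pred 0.003 -0.01 est [ 0.004 -0.017] meas [(-0.0, np.float64(0.0039), 91), (0.05, np.float64(0.0033), 94), (0.1, np.float64(0.0022), 92)] now [ 0.002 -0.014] joint 0.001
g [485.8   9.9 194.9] cmd [485.9   9.7 195. ] yaw 0.0005 0.0 roll [ 0.0001 -0.0009  0.0002] 0.0005
plan phi [ 0.0073  0.0101  0.0099  0.008   0.0056  0.0033  0.0012 -0.0001] th [ 0.001  0.    -0.    -0.001 -0.001 -0.001 -0.    -0.   ] om [-0.01 -0.01 -0.   -0.    0.    0.    0.    0.  ] joint [-0.002 -0.008 -0.01  -0.01  -0.008 -0.005 -0.003 -0.001] end [ 0.667 -0.     0.001  0.   ] after [-0.  0.]
[[0.0005, 0.0001, -0, 0, 0.0032, 0, 1], [0.0007, 0.0004, -0, 0, 0.0046, 0, 1], [0.0007, 0.0011, -0, 0, 0.0045, 0, 1], [0.0006, 0.002, -0, 0, 0.0036, 0, 1], [0.0004, 0.0029, -0, 0, 0.0024, 0, 1], [0.0002, 0.0036, -0, 0, 0.0013, 0, 1], [0.0001, 0.0039, -0, 0, 0.0003, 0, 1], [-0, 0.004, -0, 0, -0.0003, 0, 1]]
```

Emit:
play_rows:
  motion:
    - [0.0005,0.0001,0,0,0.0032,0,1]
    - [0.0007,0.0004,0,0,0.0046,0,1]
    - [0.0007,0.0011,0,0,0.0045,0,1]
    - [0.0006,0.002,0,0,0.0036,0,1]
    - [0.0004,0.0029,0,0,0.0024,0,1]
    - [0.0002,0.0036,0,0,0.0013,0,1]
    - [0.0001,0.0039,0,0,0.0003,0,1]
    - [0,0.004,0,0,-0.0003,0,1]

```text
time_s: 12.95
tool_pos: [486.8, 9.7, 175.9]
tcp_rot: [0.707, 0.707, 0.0, -0.0]
force: [-0.2, -0.4, -8.0]
opening: 19.5
gripper_force: 59.3
```

Emit:
play_rows:
  motion:
    - [0,0,0,0,0,0,1]
    - [0,0,0,0,0,0,1]
    - [0,0,0,0,0,0,1]
    - [0,0,0,0,0,0,1]
    - [0,0,0,0,0,0,1]
    - [0,0,0,0,0,0,1]
    - [0,0,0,0,0,0,1]
    - [0,0,0,0,0,0,1]

```text
time_s: 13.62
tool_pos: [486.8, 9.7, 175.9]
tcp_rot: [0.707, 0.707, 0.0, -0.0]
force: [-0.5, -0.4, -8.4]
opening: 19.4
gripper_force: 59.3
```

```bash
python3 step.py 0 0 0 0 3
```

```text
t 13.7667 pred -0.0 0.001 est [-0.034 -0.014] meas [(0.667, np.float64(-0.0811), 141), (0.717, np.float64(-0.0833), 150), (0.767, np.float64(-0.0883), 145)] now [-0.099 -0.17 ] joint -0.099
g [486.8   9.7 194.9] cmd [486.9   9.7 195. ] yaw -0.0 0.0 roll [0.0004 0.0005 0.0004] -0.0001
plan phi [0.2552 0.1599 0.1631 0.1422 0.1318 0.1186 0.113  0.0867] th [-0.106 -0.114 -0.12  -0.126 -0.131 -0.136 -0.141 -0.147] om [-0.14 -0.08 -0.07 -0.06 -0.06 -0.06 -0.07 -0.08] joint [-0.209 -0.33  -0.282 -0.28  -0.269 -0.262 -0.257 -0.25 ] end [ 0.667 -0.151 -0.093  0.089] after [-0.17  -0.134]
[[0.0192, 0, -0.0025, 0, 0.1219, 0, 1], [0.0121, 0, -0.001, 0, 0.0764, 0, 1], [0.0123, 0, -0.001, 0, 0.0779, 0, 1], [0.0108, 0, -0.0008, 0, 0.0679, 0, 1], [0.01, 0, -0.0007, 0, 0.063, 0, 1], [0.009, 0, -0.0005, 0, 0.0567, 0, 1], [0.0086, 0, -0.0005, 0, 0.054, 0, 1], [0.0066, 0, -0.0003, 0, 0.0414, 0, 1]]
```

```bash
cp st_prev.json st.json
python3 - <<'E'
from ctl import *
ims=[]
for n in("top","side"):
    t,g,M,yaw,roll=footpose(); im=r.get_image(n); cv2.imwrite(f"pics/h_{n}.png",im); p=predknob(n,-.04,g,M,yaw,F)
    for thr in(45,60,80):
        kk=knob(im,p,thr,40); print(t,n,thr,p.round(1),kk,knobfit({n:kk[0]},g,M,yaw,F)[0]+OFF[n] if kk else 0)
    x,y=p.astype(int); ims.append(cv2.resize(im[y-40:y+40,x-40:x+40],(400,400),interpolation=cv2.INTER_NEAREST))
cv2.imwrite("pics/k3.png",np.hstack(ims))
E
```

```text
13.7667 top 45 [320.9 148.7] (array([317.59010129, 149.12676654]), 78) -0.06599877728974962
13.7667 top 60 [320.9 148.7] (array([317.22508123, 150.2373965 ]), 91) -0.07054116331291001
13.7667 top 80 [320.9 148.7] (array([315.97475826, 157.84760769]), 147) -0.09041651088450417
13.8167 side 45 [222.2 178.5] (array([221.65977701, 181.55138319]), 99) -0.07869762443491891
13.8167 side 60 [222.2 178.5] (array([221.6511811 , 181.55527559]), 106) -0.07876731703700061
13.8167 side 80 [222.2 178.5] (array([221.64072327, 181.55377358]), 111) -0.0787870062223077
```

View pics/k3.png

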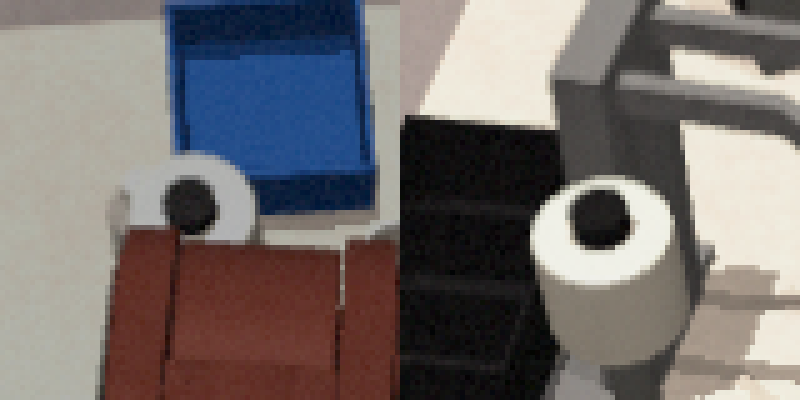

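```bash
cat > est.py <<'E'
from ctl import *
# hist.json: segs [[t,knots8,D]], meas [[t,lean]], phi0
def rollfun(H):
    T=[H["segs"][0][0]-1];V=[H["phi0"]]
    for t,k,D in H["segs"]:
        T.append(t);V.append(V[-1])
        for i,v in enumerate(k): T.append(t+(i+1)/12);V.append(v)
    T.append(1e3);V.append(V[-1]); return lambda t: np.interp(t,T,V)
def simto(H,t0,th,om,tend,b=0.,g=1.,ks=1.):
    n=int(round((tend-t0)/DT)); tt=t0+DT*np.arange(1,n+1); ph=rollfun(H)(tt-LAG)+b; dph=np.gradient(ph,DT) if n>1 else 0*ph
    ac=np.zeros(n)
    for t,k,D in H["segs"]: 
        if D: f=accf(D); ac+=np.array([f(x-t) for x in tt])
    out=np.zeros((n+1,2)); out[0]=th,om
    for i in range(n):
        om+=DT*(g*G*th-ks*Ks*(th-ph[i])-c*(om-dph[i])+g*G/9.81*ac[i])/I; th+=DT*om; out[i+1]=th,om
    return np.r_[t0,tt],out
def estimate(H,tstart,tnow,x0,sig,free=("b",)):
    ms=[m for m in H["meas"] if m[0]>=tstart-1e-3]
    def run(x):
        b=x[2]; g=x[3] if "g" in free else 1; ks=x[4] if "k" in free else 1
        tt,o=simto(H,tstart,x[0],x[1],tnow,b,g,ks); return tt,o
    def res(x):
        tt,o=run(x); return np.r_[(x-x0)/sig,[(np.interp(m[0],tt,o[:,0])-m[1])/.003 for m in ms]]
    q=least_squares(res,x0); tt,o=run(q.x); return q.x,o[-1],res(q.x)[len(x0):]*.003
E
python3 - <<'E'
from est import *
L=[json.loads(l) for l in open("log.txt")]
H=dict(phi0=-.091,segs=[[10.65,[-.1179,-.126,-.1352,-.1453,-.1533,-.1005,-.0281,.0039],0],[11.4667,[.0043,.0081,.0139,.0194,.0227,.0211,.0128,.0005],0],[12.2833,[.0073,.0101,.0099,.008,.0056,.0033,.0012,-.0001],0]],
 meas=[[10.5,.1455],[10.55,.1387],[10.6,.1319],[11.3167,.0425],[11.3667,.0366],[11.4167,.0327],[12.1333,.0039],[12.1833,.0033],[12.2333,.0022],[13.7667,-.066],[13.8167,-.0787]])
json.dump(H,open("hist.json","w"))
for fr,s in((("b",),[.1,.3,.05,1e-6,1e-6]),(("b","g"),[.1,.3,.05,.05,1e-6]),(("b","g","k"),[.1,.3,.05,.05,.03])):
    for ts in(10.5,11.3167): print(fr,ts,*[v.round(4) for v in estimate(H,ts,13.8667,np.array([.1,-.1,0,1,1.]),np.array(s),fr)])
E
```

```text
('b',) 10.5 [ 0.1446 -0.1316 -0.0046  1.      1.    ] [-0.0834 -0.1579] [-0.0009 -0.0004  0.0006  0.0015  0.0024  0.0017 -0.0014 -0.0018 -0.0016
 -0.0029  0.0029]
('b',) 11.3167 [ 0.0417 -0.0965 -0.0071  1.      1.    ] [-0.0839 -0.1633] [-0.0008  0.0006  0.0003  0.0002 -0.0001  0.0001 -0.0029  0.0026]
('b', 'g') 10.5 [ 0.1452 -0.1443 -0.0059  1.0385  1.    ] [-0.0841 -0.1674] [-0.0003 -0.0003  0.0002  0.0004  0.0014  0.0008 -0.0006 -0.0008 -0.0006
 -0.0028  0.0026]
('b', 'g') 11.3167 [ 0.0418 -0.0969 -0.0071  1.0059  1.    ] [-0.084  -0.1643] [-0.0007  0.0006  0.0003  0.0002 -0.0001  0.0001 -0.0029  0.0026]
('b', 'g', 'k') 10.5 [ 0.1453 -0.1461 -0.0061  1.0333  0.9896] [-0.0841 -0.1676] [-0.0002 -0.0003  0.0002  0.0002  0.0012  0.0007 -0.0005 -0.0007 -0.0005
 -0.0028  0.0026]
('b', 'g', 'k') 11.3167 [ 0.0418 -0.0969 -0.0071  1.0059  0.9991] [-0.084  -0.1643] [-0.0007  0.0006  0.0003  0.0002 -0.0001  0.0001 -0.0029  0.0026]
```

```bash
python3 - <<'E'
s=open("ctl.py").read()
s=s.replace("I,G,Ks,c=0.0047,0.036,0.018,0.0015","I,G,Ks,c=0.0047,0.0371,0.018,0.0015").replace("B=0.0\n","B=-0.0065\n")
a=s.index("def plan("); b=s.index("def rows(")
s=s[:a]+'''def plan(th,om,phi,D=0.,freeD=0.,hold=2):
    """8 knots now, hold, 8 more; lateral displacement D mm (+ free part if freeD>0) in the first 8 rows"""
    def full(x): return np.r_[x[:8],[x[7]]*hold,x[8:16]]
    def res(x):
        k=full(x); o=sim(k,accf(D+100*freeD*x[16]),th,om,phi,phi,False); s=o[NR-1::NR]; d=np.diff(np.r_[phi,k]); e=s[7]; z=s[-1]
        return np.r_[s[:,1],.4*(s[:,1]-s[:,3]),.5*d,.5*np.diff(d),8*(e[1]+.5*e[2]+e[3]+B),4*e[1],2*e[2],3*(e[3]+B),8*z[1:3]*[1,.5],4*(k[-1]+B),30*np.clip(np.abs(o[::5,1]-o[::5,3])-.2,0,None),.3*x[16],5*np.clip(abs(100*freeD*x[16])/45-1,0,None)]
    q=least_squares(res,np.r_[np.full(8,phi),np.zeros(9)]); Df=D+100*freeD*q.x[16]
    return q.x[:16].round(4),sim(full(q.x),accf(Df),th,om,phi,phi,False),Df
'''+s[b:]
open("ctl.py","w").write(s)
E
cat > step.py <<'E'
from est import *
import argparse
A=argparse.ArgumentParser()
for n in("dx","dy","dz","dyaw"): A.add_argument("--"+n,type=float,default=0.)
A.add_argument("--nm",type=int,default=3);A.add_argument("--free",type=float,default=0.);A.add_argument("--win",type=float,default=1.8);A.add_argument("--hold",type=int,default=2);a=A.parse_args()
H=json.load(open("hist.json")); st=json.load(open("st.json")); cams=["top","side"]
for k in range(a.nm):
    n=cams[k%2]; t,g,M,yaw,roll=footpose(); im=r.get_image(n); cv2.imwrite(f"pics/s_{n}.png",im)
    kk=knob(im,predknob(n,st["th"],g,M,yaw,F),45)
    if kk is None or not 60<=kk[1]<=125: print("no knob",n,kk); continue
    m=knobfit({n:kk[0]},g,M,yaw,F)[0]+OFF[n]; H["meas"].append([t,float(m)]); print(n,round(t,3),round(m,4),kk[1],end="; ")
t,g,M,yaw,roll=footpose(); E=st["ests"]
e=[x for x in E if x[0]>=t-a.win-.01] or [E[-1]]; e=e[0]    # window start
x,now,rs=estimate(H,e[0],t,np.array([e[1],e[2],B,1,1]),np.array([.006,.03,.003,1e-6,1e-6]))
th,om=now; E.append([t,th,om])
print("\nt",round(t,3),"pred",np.round([st["th"],st["om"]],3),"win",e[0],"b",x[2].round(4),"now",now.round(4),"joint",round(th-st["roll"],3),"resid",rs.round(4))
print("g",g.round(1),"cmd",np.round(st["g"],1),"yaw",yaw.round(4),round(st["yaw"],4),"roll",roll.round(4),st["roll"])
d=np.array([a.dx,a.dy,a.dz]); D0=R.from_euler("z",-yaw).apply(d)[1]+150*a.dyaw
k,o,D=plan(th,om,st["roll"],D0,a.free,a.hold); d=d+R.from_euler("z",yaw).apply([0,D-D0,0])
en=o[8*NR-1]; s=o[9:8*NR:NR]
print("plan phi",k[:8],"D",round(D,1),"th",s[:,1].round(3),"joint",(s[:,1]-s[:,3]).round(3),"end",en.round(3),"after",o[(8+a.hold)*NR-1,1:3].round(3),o[-1,1:].round(3))
show(rows(st,k,d,a.dyaw))
H["segs"].append([t,k[:8].tolist(),float(D)]); json.dump(H,open("hist.json","w"))
json.dump(dict(g=(np.array(st["g"])+d).tolist(),yaw=st["yaw"]+a.dyaw,roll=float(k[7]),th=en[1],om=en[2],ests=E),open("st.json","w"))
E
python3 - <<'E'
from est import *
H=json.load(open("hist.json"))
json.dump(dict(g=[486.9,9.7,195.],yaw=0.,roll=-.0001,th=-.084,om=-.164,ests=[[11.3167,.0418,-.097]]),open("st.json","w"))
E
cp hist.json hist0.json; cp st.json st0.json; python3 step.py --nm 0 --free 1 --win 3
```

```text
t 13.867 pred [-0.084 -0.164] win 11.3167 b -0.0069 now [-0.0842 -0.1681] joint -0.084 resid [-0.0007  0.0006  0.0002 -0.     -0.0003 -0.     -0.0028  0.0026]
g [486.8   9.6 194.9] cmd [486.9   9.7 195. ] yaw -0.0001 0.0 roll 0.0004 -0.0001
plan phi [0.1769 0.12   0.1286 0.1253 0.1283 0.1264 0.1248 0.105 ] D 79.4 th [-0.091 -0.098 -0.1   -0.096 -0.09  -0.086 -0.086 -0.09 ] joint [-0.162 -0.252 -0.223 -0.223 -0.217 -0.214 -0.211 -0.207] end [ 0.667 -0.093 -0.086  0.107] after [-0.108 -0.087] [-0.237 -0.407 -0.032]
[[0.0185, 0, -0.0012, 0, 0.0845, 0, 1], [0.042, 0, -0.0006, 0, 0.0573, 0, 1], [0.0972, 0, -0.0006, 0, 0.0614, 0, 1], [0.1683, 0, -0.0006, 0, 0.0599, 0, 1], [0.2399, 0, -0.0006, 0, 0.0613, 0, 1], [0.2943, 0, -0.0006, 0, 0.0604, 0, 1], [0.3219, 0, -0.0006, 0, 0.0596, 0, 1], [0.3255, 0, -0.0005, 0, 0.0502, 0, 1]]
```

```bash
cp hist0.json hist.json; cp st0.json st.json
python3 - <<'E'
from ctl import *
def simr(knots,th,om,phi0,e,G=G,nh=2):
    ph=prev=phi0; out=[]
    for k in list(knots)+[knots[-1]]*nh:
        for i in range(NR):
            p2=prev+(k-prev)*(i+1)/NR; dph=(p2-ph)/DT; ph=p2
            om+=DT*(G*th-Ks*(th-ph-B)-c*(om-dph))/I; th+=DT*om
            if th-ph<-.25:
                th=ph-.25
                if om<dph: om=dph+e*(dph-om)
        prev=k; out.append((th,om,th-ph))
    return np.array(out)
for K in([.08,.13,.145,.16,.175,.185,.16,.13],[.09,.135,.15,.165,.18,.19,.16,.10],[.09,.135,.15,.165,.175,.175,.15,.12],[.08,.12,.135,.145,.155,.165,.17,.17]):
    for e in(0,.5): o=simr(K,-.084,-.168,0,e); print(K,e,"\n th",o[:,0].round(3),"om",o[:,1].round(2),"j",o[:,2].round(3))
E
```

```text
[0.08, 0.13, 0.145, 0.16, 0.175, 0.185, 0.16, 0.13] 0 
 th [-0.098 -0.11  -0.105 -0.089 -0.072 -0.052 -0.03  -0.006  0.02   0.049] om [-0.16 -0.14  0.18  0.2   0.22  0.25  0.28  0.3   0.33  0.37] j [-0.178 -0.24  -0.25  -0.249 -0.247 -0.237 -0.19  -0.136 -0.11  -0.081]
[0.08, 0.13, 0.145, 0.16, 0.175, 0.185, 0.16, 0.13] 0.5 
 th [-0.098 -0.11  -0.097 -0.068 -0.038 -0.004  0.033  0.073  0.117  0.166] om [-0.16 -0.14  0.34  0.35  0.38  0.42  0.46  0.5   0.56  0.63] j [-0.178 -0.24  -0.242 -0.228 -0.213 -0.189 -0.127 -0.057 -0.013  0.036]
[0.09, 0.135, 0.15, 0.165, 0.18, 0.19, 0.16, 0.1] 0 
 th [-0.097 -0.11  -0.1   -0.084 -0.066 -0.045 -0.022  0.003  0.029  0.057] om [-0.15 -0.14  0.19  0.2   0.23  0.26  0.29  0.3   0.32  0.36] j [-0.187 -0.245 -0.25  -0.249 -0.246 -0.235 -0.182 -0.097 -0.071 -0.043]
[0.09, 0.135, 0.15, 0.165, 0.18, 0.19, 0.16, 0.1] 0.5 
 th [-0.097 -0.11  -0.09  -0.061 -0.03   0.004  0.042  0.083  0.127  0.176] om [-0.15 -0.14  0.34  0.36  0.39  0.43  0.47  0.5   0.55  0.62] j [-0.187 -0.245 -0.24  -0.226 -0.21  -0.186 -0.118 -0.017  0.027  0.076]
[0.09, 0.135, 0.15, 
[... 367 characters left out ...]
81  0.125  0.175] om [-0.15 -0.14  0.34  0.36  0.39  0.43  0.46  0.5   0.56  0.63] j [-0.187 -0.245 -0.24  -0.226 -0.205 -0.171 -0.109 -0.039  0.005  0.055]
[0.08, 0.12, 0.135, 0.145, 0.155, 0.165, 0.17, 0.17] 0 
 th [-0.098 -0.11  -0.115 -0.1   -0.084 -0.067 -0.047 -0.025 -0.     0.028] om [-0.16 -0.15  0.18  0.18  0.2   0.22  0.25  0.28  0.32  0.37] j [-0.178 -0.23  -0.25  -0.245 -0.239 -0.232 -0.217 -0.195 -0.17  -0.142]
[0.08, 0.12, 0.135, 0.145, 0.155, 0.165, 0.17, 0.17] 0.5 
 th [-0.098 -0.11  -0.112 -0.083 -0.054 -0.023  0.011  0.049  0.091  0.139] om [-0.16 -0.15  0.34  0.34  0.36  0.39  0.43  0.48  0.54  0.61] j [-0.178 -0.23  -0.247 -0.228 -0.209 -0.188 -0.159 -0.121 -0.079 -0.031]
```

```bash
cat > simr.py <<'E'
from ctl import *
def simr(knots,th,om,phi0,e,G=G,nh=2):
    ph=prev=phi0; out=[]
    for k in list(knots)+[knots[-1]]*nh:
        for i in range(NR):
            p2=prev+(k-prev)*(i+1)/NR; dph=(p2-ph)/DT; ph=p2
            om+=DT*(G*th-Ks*(th-ph-B)-c*(om-dph))/I; th+=DT*om
            if th-ph<-.25:
                th=ph-.25
                if om<dph: om=dph+e*(dph-om)
        prev=k; out.append((th,om,th-ph))
    return np.array(out)
E
python3 - <<'E'
from simr import *
for K in([.08,.12,.135,.13,.08,.04,.01,0.01],[.08,.13,.14,.14,.1,.05,.02,.02],[.08,.12,.135,.145,.14,.09,.03,.02],[.08,.125,.13,.135,.14,.11,.05,.03]):
    for e in(0,.5): o=simr(K,-.084,-.168,0,e); print(K,e,"\n th",o[:,0].round(3),"om",o[:,1].round(2),"j",o[:,2].round(3),"mode",(o[-1,0]+.5*o[-1,1]).round(3))
E
```

```text
[0.08, 0.12, 0.135, 0.13, 0.08, 0.04, 0.01, 0.01] 0 
 th [-0.098 -0.11  -0.115 -0.1   -0.086 -0.074 -0.065 -0.058 -0.052 -0.048] om [-0.16 -0.15  0.18  0.18  0.16  0.13  0.1   0.08  0.06  0.04] j [-0.178 -0.23  -0.25  -0.23  -0.166 -0.114 -0.075 -0.068 -0.062 -0.058] mode -0.028
[0.08, 0.12, 0.135, 0.13, 0.08, 0.04, 0.01, 0.01] 0.5 
 th [-0.098 -0.11  -0.112 -0.084 -0.056 -0.031 -0.007  0.016  0.04   0.063] om [-0.16 -0.15  0.34  0.34  0.32  0.3   0.28  0.28  0.28  0.29] j [-0.178 -0.23  -0.247 -0.214 -0.136 -0.071 -0.017  0.006  0.03   0.053] mode 0.208
[0.08, 0.13, 0.14, 0.14, 0.1, 0.05, 0.02, 0.02] 0 
 th [-0.098 -0.11  -0.11  -0.1   -0.09  -0.081 -0.075 -0.071 -0.069 -0.069] om [-0.16 -0.14  0.12  0.13  0.11  0.09  0.06  0.04  0.02 -0.  ] j [-0.178 -0.24  -0.25  -0.24  -0.19  -0.131 -0.095 -0.091 -0.089 -0.089] mode -0.07
[0.08, 0.13, 0.14, 0.14, 0.1, 0.05, 0.02, 0.02] 0.5 
 th [-0.098 -0.11  -0.105 -0.084 -0.063 -0.044 -0.026 -0.009  0.008  0.025] om [-0.16 -0.14  0.25  0.25  0.24  0.23  0.21  0.2   0.2   0.2 ] j [-0.178 -0.24  -0.245 -0.224 -0.163 -0.094 -0.046 -0.029 -0.012  0
[... 441 characters left out ...]
.15  0.34  0.34  0.35  0.35  0.33  0.33  0.34  0.36] j [-0.178 -0.23  -0.247 -0.228 -0.194 -0.115 -0.027  0.01   0.038  0.068] mode 0.268
[0.08, 0.125, 0.13, 0.135, 0.14, 0.11, 0.05, 0.03] 0 
 th [-0.098 -0.11  -0.12  -0.115 -0.11  -0.105 -0.102 -0.101 -0.103 -0.107] om [-0.16 -0.14  0.06  0.06  0.06  0.05  0.02 -0.01 -0.03 -0.06] j [-0.178 -0.235 -0.25  -0.25  -0.25  -0.215 -0.152 -0.131 -0.133 -0.137] mode -0.137
[0.08, 0.125, 0.13, 0.135, 0.14, 0.11, 0.05, 0.03] 0.5 
 th [-0.098 -0.11  -0.119 -0.106 -0.093 -0.079 -0.067 -0.057 -0.048 -0.04 ] om [-0.16 -0.14  0.16  0.16  0.16  0.16  0.13  0.11  0.1   0.09] j [-0.178 -0.235 -0.249 -0.241 -0.233 -0.189 -0.117 -0.087 -0.078 -0.07 ] mode 0.005
```

Emit:
play_rows:
  motion:
    - [0.0061,0,-0.0002,0,0.0382,0,1]
    - [0.0099,0,-0.0006,0,0.0621,0,1]
    - [0.0106,0,-0.0007,0,0.0668,0,1]
    - [0.0106,0,-0.0007,0,0.0668,0,1]
    - [0.0076,0,-0.0004,0,0.0477,0,1]
    - [0.0038,0,-0.0001,0,0.0239,0,1]
    - [0.0015,0,0,0,0.0095,0,1]
    - [0.0015,0,0,0,0.0095,0,1]

```text
time_s: 14.53
tool_pos: [486.7, 11.0, 176.1]
tcp_rot: [0.706, 0.708, 0.006, -0.006]
force: [-0.0, -0.1, -8.9]
opening: 19.5
gripper_force: 59.2
```

```bash
python3 - <<'E'
from est import *
H=json.load(open("hist.json")); H["segs"].append([13.8667,[.08,.13,.14,.14,.1,.05,.02,.02],0.]); json.dump(H,open("hist.json","w"))
t=r.read_state()["time_s"]; E=[[t,-.04,.1]]
json.dump(dict(g=[486.9,9.7,195.],yaw=0.,roll=.02,th=-.04,om=.1,ests=E),open("st.json","w"))
E
cp hist.json hist0.json; cp st.json st0.json; sed -i 's/np.array(\[.006,.03,.003,1e-6,1e-6\])/np.array([.006,.03,.003,1e-6,1e-6])*(30 if a.win<.2 else 1)**np.array([1,1,0,0,0])/' step.py; python3 step.py --nm 3 --win .18
```

```text
top 14.533 -0.0182 79; side 14.583 -0.0183 95; top 14.633 -0.0045 79; 
t 14.683 pred [-0.04  0.1 ] win 14.5333 b -0.0065 now [-1.000e-04  1.347e-01] joint -0.02 resid [-0.0023  0.0047 -0.0024]
g [486.8  10.  194.9] cmd [486.9   9.7 195. ] yaw 0.0007 0.0 roll 0.0207 0.02
plan phi [-0.0864 -0.1299 -0.1248 -0.0951 -0.0585 -0.025  -0.0012  0.0077] D 0.0 th [0.005 0.013 0.016 0.017 0.015 0.013 0.011 0.009] joint [0.028 0.117 0.144 0.13  0.096 0.058 0.026 0.007] end [ 0.667  0.008 -0.017  0.007] after [ 0.006 -0.011] [ 0.001 -0.001  0.008]
[[-0.0081, 0, -0.0004, 0, -0.0508, 0, 1], [-0.0113, 0, -0.0009, 0, -0.0716, 0, 1], [-0.011, 0, -0.0008, 0, -0.0691, 0, 1], [-0.0087, 0, -0.0005, 0, -0.055, 0, 1], [-0.006, 0, -0.0002, 0, -0.0375, 0, 1], [-0.0034, 0, -0.0001, 0, -0.0215, 0, 1], [-0.0016, 0, -0, 0, -0.0101, 0, 1], [-0.0009, 0, -0, 0, -0.0059, 0, 1]]
```

Emit:
play_rows:
  motion:
    - [-0.0081,0,-0.0004,0,-0.0508,0,1]
    - [-0.0113,0,-0.0009,0,-0.0716,0,1]
    - [-0.011,0,-0.0008,0,-0.0691,0,1]
    - [-0.0087,0,-0.0005,0,-0.055,0,1]
    - [-0.006,0,-0.0002,0,-0.0375,0,1]
    - [-0.0034,0,-0.0001,0,-0.0215,0,1]
    - [-0.0016,0,0,0,-0.0101,0,1]
    - [-0.0009,0,0,0,-0.0059,0,1]

```text
time_s: 15.35
tool_pos: [486.9, 9.1, 175.9]
tcp_rot: [0.708, 0.707, 0.004, -0.004]
force: [0.7, -0.1, -8.3]
opening: 19.3
gripper_force: 59.2
```

```bash
sed -i 's/"side":-.0045/"side":.001/' ctl.py; cp hist.json hist0.json; cp st.json st0.json; python3 step.py --nm 3 --win 1
```

```text
top 15.35 0.0148 80; side 15.4 0.013 95; top 15.45 0.0144 79; 
t 15.5 pred [ 0.008 -0.017] win 14.5333 b -0.006 now [0.0142 0.0061] joint 0.007 resid [-0.0039  0.0035 -0.0032 -0.0008  0.0009 -0.0004]
g [486.8   9.2 194.9] cmd [486.9   9.7 195. ] yaw -0.0009 0.0 roll 0.008 0.0077
plan phi [-0.0255 -0.0369 -0.0318 -0.019  -0.0051  0.0055  0.0097  0.0069] D 0.0 th [0.014 0.014 0.013 0.011 0.009 0.008 0.006 0.005] joint [ 0.02   0.044  0.048  0.038  0.023  0.008 -0.001 -0.003] end [ 0.667  0.005 -0.011  0.007] after [ 0.003 -0.007] [ 0.    -0.001  0.007]
[[-0.0025, 0, -0, 0, -0.0159, 0, 1], [-0.0034, 0, -0.0001, 0, -0.0213, 0, 1], [-0.003, 0, -0.0001, 0, -0.0189, 0, 1], [-0.002, 0, -0, 0, -0.0127, 0, 1], [-0.001, 0, -0, 0, -0.0061, 0, 1], [-0.0002, 0, -0, 0, -0.0011, 0, 1], [0.0002, 0, -0, 0, 0.001, 0, 1], [-0.0001, 0, -0, 0, -0.0004, 0, 1]]
```

Emit:
play_rows:
  motion:
    - [-0.0025,0,0,0,-0.0159,0,1]
    - [-0.0034,0,-0.0001,0,-0.0213,0,1]
    - [-0.003,0,-0.0001,0,-0.0189,0,1]
    - [-0.002,0,0,0,-0.0127,0,1]
    - [-0.001,0,0,0,-0.0061,0,1]
    - [-0.0002,0,0,0,-0.0011,0,1]
    - [0.0002,0,0,0,0.001,0,1]
    - [-0.0001,0,0,0,-0.0004,0,1]

```text
time_s: 16.17
tool_pos: [486.9, 9.3, 175.9]
tcp_rot: [0.707, 0.707, 0.003, -0.003]
force: [-0.0, -0.2, -8.9]
opening: 19.3
gripper_force: 59.2
```

```bash
cp hist.json hist0.json; cp st.json st0.json; python3 step.py --nm 3 --win 1
```

```text
top 16.167 -0.0075 79; side 16.217 -0.0107 95; top 16.267 -0.0113 79; 
t 16.317 pred [ 0.005 -0.011] win 15.5 b -0.0067 now [-0.0137 -0.0412] joint -0.021 resid [-0.0004  0.0009 -0.0004]
g [486.8   9.6 194.9] cmd [486.9   9.7 195. ] yaw -0.0002 0.0 roll 0.007 0.0069
plan phi [0.0661 0.087  0.0789 0.057  0.0328 0.0134 0.0036 0.0051] D 0.0 th [-0.015 -0.017 -0.017 -0.015 -0.013 -0.01  -0.008 -0.007] joint [-0.046 -0.091 -0.1   -0.085 -0.06  -0.035 -0.018 -0.011] end [ 0.667 -0.006  0.015  0.005] after [-0.004  0.01 ] [-0.     0.     0.006]
[[0.0045, 0, -0.0001, 0, 0.0283, 0, 1], [0.0061, 0, -0.0002, 0, 0.0382, 0, 1], [0.0055, 0, -0.0002, 0, 0.0344, 0, 1], [0.0038, 0, -0.0001, 0, 0.0239, 0, 1], [0.002, 0, -0, 0, 0.0124, 0, 1], [0.0005, 0, -0, 0, 0.0031, 0, 1], [-0.0003, 0, -0, 0, -0.0016, 0, 1], [-0.0001, 0, -0, 0, -0.0009, 0, 1]]
```

Emit:
play_rows:
  motion:
    - [0.0045,0,-0.0001,0,0.0283,0,1]
    - [0.0061,0,-0.0002,0,0.0382,0,1]
    - [0.0055,0,-0.0002,0,0.0344,0,1]
    - [0.0038,0,-0.0001,0,0.0239,0,1]
    - [0.002,0,0,0,0.0124,0,1]
    - [0.0005,0,0,0,0.0031,0,1]
    - [-0.0003,0,0,0,-0.0016,0,1]
    - [-0.0001,0,0,0,-0.0009,0,1]

```text
time_s: 16.98
tool_pos: [486.8, 10.6, 176.0]
tcp_rot: [0.707, 0.708, 0.002, -0.001]
force: [-0.7, -0.5, -9.0]
opening: 19.2
gripper_force: 59.2
```

```bash
cp hist.json hist0.json; cp st.json st0.json; python3 step.py --nm 3 --win 1
python3 - <<'E'
from est import *
H=json.load(open("hist.json"))
for fr,s in((("b",),[.1,.3,.05,1e-6,1e-6]),(("b","g"),[.1,.3,.05,.05,1e-6]),(("b","g","k"),[.1,.3,.05,.08,.1])):
    print(fr,*[v.round(4) for v in estimate(H,14.5333,H["meas"][-1][0]+.05,np.array([-.018,.1,0,1,1.]),np.array(s),fr)])
E
```

```text
top 16.983 -0.0271 81; side 17.033 -0.0313 98; top 17.083 -0.0328 79; 
t 17.133 pred [-0.006  0.015] win 16.3167 b -0.0069 now [-0.0347 -0.0502] joint -0.04 resid [-0.0014  0.001   0.0005]
g [486.8   9.9 194.9] cmd [486.9   9.7 195. ] yaw 0.0005 0.0 roll 0.0053 0.0051
plan phi [ 0.1147  0.1525  0.1361  0.0943  0.0487  0.0134 -0.0022  0.004 ] D 0.0 th [-0.037 -0.038 -0.036 -0.031 -0.026 -0.021 -0.017 -0.014] joint [-0.086 -0.168 -0.182 -0.15  -0.102 -0.055 -0.024 -0.014] end [ 0.667 -0.012  0.031  0.003] after [-0.008  0.021] [-0.001  0.001  0.005]
[[0.0083, 0, -0.0005, 0, 0.0523, 0, 1], [0.0112, 0, -0.0008, 0, 0.0704, 0, 1], [0.0099, 0, -0.0007, 0, 0.0625, 0, 1], [0.0068, 0, -0.0003, 0, 0.0426, 0, 1], [0.0033, 0, -0.0001, 0, 0.0208, 0, 1], [0.0006, 0, -0, 0, 0.004, 0, 1], [-0.0006, 0, -0, 0, -0.0035, 0, 1], [-0.0001, 0, -0, 0, -0.0005, 0, 1]]
('b',) [-0.0214  0.1578 -0.0132  1.      1.    ] [-0.0353 -0.0587] [-0.0032  0.0046 -0.0016  0.0007  0.002   0.0004 -0.0011 -0.0002 -0.0021
 -0.001   0.0012  0.0003]
('b', 'g') [-0.0214  0.1572 -0.0133  1.0191  1.    ] [-0.0355 -0.0607] [-0.0031  0.0047 -0.0016  0.0005  0.0018  0.0001 -0.0009  0.     -0.0019
 -0.001   0.0012  0.0002]
('b', 'g', 'k') [-0.0211  0.1539 -0.0139  1.0164  0.9613] [-0.0359 -0.0643] [-0.0029  0.0047 -0.0017 -0.0002  0.0012 -0.0004 -0.0003  0.0006 -0.0012
 -0.0009  0.0011 -0.0001]
```

```bash
sed -i 's/B=-0.0065/B=-0.0135/; s/-\.2,0,None),\.3/-JM,0,None),.3/; s/^F=/F=/' ctl.py; sed -i 's/^OFF=/JM=.13; OFF=/' ctl.py
python3 - <<'E'
import json
H=json.load(open("hist.json")); H["segs"].pop(); json.dump(H,open("hist.json","w"))
s=json.load(open("st0.json")); s["ests"]=[[14.5333,-.0214,.157]]; json.dump(s,open("st.json","w"))
E
cp hist.json hist0.json; cp st.json st0.json; python3 step.py --nm 0 --win 2.7; cp hist0.json hist.json; cp st0.json st.json;  echo; python3 step.py --nm 0 --win 2.7 --free 1
```

```text
t 17.133 pred [-0.006  0.015] win 14.5333 b -0.0133 now [-0.0353 -0.0589] joint -0.04 resid [-0.0032  0.0046 -0.0016  0.0008  0.0021  0.0004 -0.001  -0.0002 -0.0021
 -0.001   0.0012  0.0003]
g [486.8   9.9 194.9] cmd [486.9   9.7 195. ] yaw 0.0005 0.0 roll 0.0053 0.0051
plan phi [0.0922 0.0879 0.0869 0.086  0.086  0.0866 0.088  0.0487] D 0.0 th [-0.038 -0.041 -0.043 -0.044 -0.044 -0.044 -0.043 -0.041] joint [-0.078 -0.131 -0.13  -0.13  -0.13  -0.13  -0.13  -0.113] end [ 0.667 -0.041  0.013  0.052] after [-0.039  0.007] [-0.014  0.014  0.004]
[[0.0066, 0, -0.0003, 0, 0.0416, 0, 1], [0.0063, 0, -0.0003, 0, 0.0395, 0, 1], [0.0062, 0, -0.0003, 0, 0.0391, 0, 1], [0.0061, 0, -0.0002, 0, 0.0386, 0, 1], [0.0061, 0, -0.0002, 0, 0.0386, 0, 1], [0.0062, 0, -0.0003, 0, 0.0389, 0, 1], [0.0063, 0, -0.0003, 0, 0.0396, 0, 1], [0.0033, 0, -0.0001, 0, 0.0208, 0, 1]]


t 17.133 pred [-0.006  0.015] win 14.5333 b -0.0133 now [-0.0353 -0.0589] joint -0.04 resid [-0.0032  0.0046 -0.0016  0.0008  0.0021  0.0004 -0.001  -0.0002 -0.0021
 -0.001   0.0012  0.0003]
g [486.8   9.9 194.9] cmd [486.9   9.7 195. ] yaw 0.0005 0.0 roll 0.0053 0.0051
plan phi [0.0901 0.0912 0.0949 0.1021 0.0916 0.0651 0.0333 0.012 ] D 36.8 th [-0.038 -0.039 -0.037 -0.032 -0.025 -0.017 -0.011 -0.008] joint [-0.077 -0.13  -0.13  -0.13  -0.123 -0.098 -0.063 -0.033] end [ 0.667 -0.007  0.014  0.014] after [-0.006  0.008] [-0.001  0.001  0.012]
[[0.0088, -0, -0.0003, 0, 0.0406, 0, 1], [0.0218, -0, -0.0002, 0, 0.0411, 0, 1], [0.0473, -0, -0.0001, 0, 0.0429, 0, 1], [0.081, -0, 0, 0, 0.0463, 0, 1], [0.1132, -0.0001, 0.0003, 0, 0.0413, 0, 1], [0.1365, -0.0001, 0.0005, 0, 0.0286, 0, 1], [0.147, -0.0001, 0.0007, 0, 0.0135, 0, 1], [0.1477, -0.0001, 0.0007, 0, 0.0033, 0, 1]]
```

```bash
cp hist0.json hist.json; cp st0.json st.json; python3 step.py --nm 0 --win 2.7 --dy 22
```

```text
t 17.133 pred [-0.006  0.015] win 14.5333 b -0.0133 now [-0.0353 -0.0589] joint -0.04 resid [-0.0032  0.0046 -0.0016  0.0008  0.0021  0.0004 -0.001  -0.0002 -0.0021
 -0.001   0.0012  0.0003]
g [486.8   9.9 194.9] cmd [486.9   9.7 195. ] yaw 0.0005 0.0 roll 0.0053 0.0051
plan phi [0.091  0.0897 0.0918 0.0955 0.1005 0.103  0.062  0.0147] D 22.0 th [-0.038 -0.04  -0.039 -0.037 -0.033 -0.027 -0.022 -0.018] joint [-0.078 -0.13  -0.13  -0.13  -0.13  -0.129 -0.109 -0.061] end [ 0.667 -0.017  0.024  0.019] after [-0.014  0.012] [-0.003  0.003  0.01 ]
[[0.0079, 0, -0.0003, 0, 0.041, 0, 1], [0.0155, 0, -0.0002, 0, 0.0404, 0, 1], [0.0308, 0, -0.0002, 0, 0.0414, 0, 1], [0.0509, 0, -0.0001, 0, 0.0432, 0, 1], [0.071, 0, -0, 0, 0.0456, 0, 1], [0.0863, 0, 0, 0, 0.0467, 0, 1], [0.0909, 0, 0.0003, 0, 0.0272, 0, 1], [0.0887, 0, 0.0004, 0, 0.0046, 0, 1]]
```

Emit:
play_rows:
  motion:
    - [0.0079,0,-0.0003,0,0.041,0,1]
    - [0.0155,0,-0.0002,0,0.0404,0,1]
    - [0.0308,0,-0.0002,0,0.0414,0,1]
    - [0.0509,0,-0.0001,0,0.0432,0,1]
    - [0.071,0,0,0,0.0456,0,1]
    - [0.0863,0,0,0,0.0467,0,1]
    - [0.0909,0,0.0003,0,0.0272,0,1]
    - [0.0887,0,0.0004,0,0.0046,0,1]

```text
time_s: 17.8
tool_pos: [486.8, 32.3, 176.0]
tcp_rot: [0.707, 0.707, 0.005, -0.005]
force: [1.4, -0.2, -8.7]
opening: 18.8
gripper_force: 59.2
```

```bash
cp hist.json hist0.json; cp st.json st0.json; python3 step.py --nm 3 --win 1.7 --dy -10
```

```text
top 17.8 -0.0343 78; side 17.85 -0.0372 98; top 17.9 -0.0361 77; 
t 17.95 pred [-0.017  0.024] win 17.1333 b -0.0137 now [-0.0384 -0.0338] joint -0.053 resid [-0.0005  0.0016 -0.0008]
g [486.7  33.  195. ] cmd [486.9  31.7 195. ] yaw 0.0023 0.0 roll 0.0158 0.0147
plan phi [0.0904 0.0879 0.087  0.0862 0.0861 0.0873 0.0896 0.0327] D -10.0 th [-0.04  -0.041 -0.042 -0.043 -0.044 -0.044 -0.042 -0.039] joint [-0.085 -0.131 -0.13  -0.13  -0.13  -0.13  -0.13  -0.105] end [ 0.667 -0.037  0.029  0.038] after [-0.034  0.014] [-0.008  0.01   0.005]
[[0.0051, 0, -0.0002, 0, 0.0361, 0, 1], [0.0014, 0, -0.0003, 0, 0.035, 0, 1], [-0.0055, 0, -0.0004, 0, 0.0345, 0, 1], [-0.0146, 0, -0.0005, 0, 0.0341, 0, 1], [-0.0236, 0, -0.0006, 0, 0.0341, 0, 1], [-0.0303, 0, -0.0007, 0, 0.0347, 0, 1], [-0.0337, 0, -0.0008, 0, 0.0358, 0, 1], [-0.0386, 0, -0.0006, 0, 0.0086, 0, 1]]
```

```bash
cat > ident.py <<'E'
from est import *
H=json.load(open("hist.json")); rf=rollfun(H)
def S(tt,th,om,b,g,k,cc,fr,lag):
    ph=rf(tt-lag)+b; dph=np.gradient(ph,DT); ac=np.zeros(len(tt))
    for t,_,D in H["segs"]:
        if D: m=(tt>=t)&(tt<t+8/12); ac[m]=[accf(D)(x-t) for x in tt[m]]
    o=[th]
    for i in range(len(tt)-1):
        om+=DT*(g*.036*th-k*.018*(th-ph[i])-cc*.0015*(om-dph[i])-fr*np.tanh((om-dph[i])/.01)+g*.036/9.81*ac[i])/I; th+=DT*om; o.append(th)
    return np.array(o)
W=[(10.5,13.84),(14.5333,H["meas"][-1][0]+.02)]
def res(x,full=False):
    out=[]
    for j,(a,bb) in enumerate(W):
        tt=a+DT*np.arange(int((bb-a)/DT)+2); o=S(tt,x[2*j],x[2*j+1],*x[4:])
        out+=[(np.interp(m[0],tt,o)-m[1])/.003 for m in H["meas"] if a-1e-3<=m[0]<=bb]
    pr=(x[4:]-np.array([-.01,1,1,1,0,.01]))/np.array([.02,.06,.1,.6,.0005,.02])
    return np.r_[out,pr] if not full else np.array(out)*.003
q=least_squares(res,[.1455,-.14,-.0214,.157,-.0133,1.03,1,1,0,.01],x_scale=[.01,.03,.01,.03,.003,.03,.03,.3,.0002,.01])
print("b g k c fr lag",q.x[4:].round(5),"cost",q.cost); print(res(q.x,True).round(4))
E
python3 ident.py
```

```text
b g k c fr lag [-2.20900e-02  1.02319e+00  9.28070e-01  4.25500e-01  5.40000e-04
  9.60000e-03] cost 5.761092694299173
[ 0.0004 -0.0003 -0.0002 -0.0003  0.0005 -0.0002  0.0024  0.0014  0.001
 -0.0034  0.0026 -0.0027  0.0049 -0.0019 -0.0013  0.0004 -0.0008 -0.0016
 -0.0002 -0.0014 -0.0003  0.001  -0.0006 -0.0001  0.0015 -0.0012]
```

```bash
python3 - <<'E'
s=open("ctl.py").read()
s=s.replace("I,G,Ks,c=0.0047,0.0371,0.018,0.0015","I,G,Ks,c=0.0047,0.03683,0.0167,0.00064; FR=.00054").replace("B=-0.0135","B=-0.022").replace("-c*(om-dph)+G/9.81","-c*(om-dph)-FR*np.tanh((om-dph)/.02)+G/9.81")
open("ctl.py","w").write(s)
s=open("est.py").read()
s=s.replace("-c*(om-dph[i])","-c*(om-dph[i])-FR*np.tanh((om-dph[i])/.02)"); open("est.py","w").write(s)
import json
H=json.load(open("hist.json")); H["segs"].pop(); json.dump(H,open("hist.json","w"))
s=json.load(open("st0.json")); s["ests"]=[[15.5,.0142,.006]]; json.dump(s,open("st.json","w"))
E
sed -i 's/\[.006,.03,.003,1e-6/[.006,.03,.002,1e-6/' step.py
cp hist.json hist0.json; cp st.json st0.json; for f in 0 -10; do cp hist0.json hist.json; cp st0.json st.json;python3 step.py --nm 0 --win 2.7 --dy $f; done
```

```text
t 17.95 pred [-0.017  0.024] win 15.5 b -0.0222 now [-0.0393 -0.038 ] joint -0.054 resid [-0.0011  0.0003 -0.001   0.      0.0014 -0.0002 -0.0001  0.0014 -0.0014]
g [486.7  33.  195. ] cmd [486.9  31.7 195. ] yaw 0.0023 0.0 roll 0.0158 0.0147
plan phi [0.0772 0.0784 0.0802 0.0822 0.0847 0.0874 0.0911 0.049 ] D 0.0 th [-0.041 -0.043 -0.045 -0.045 -0.045 -0.044 -0.042 -0.039] joint [-0.081 -0.121 -0.124 -0.126 -0.128 -0.13  -0.131 -0.113] end [ 0.667 -0.038  0.019  0.053] after [-0.037 -0.   ] [-0.018  0.019  0.022]
[[0.0047, 0, -0.0001, 0, 0.0298, 0, 1], [0.0048, 0, -0.0002, 0, 0.0304, 0, 1], [0.005, 0, -0.0002, 0, 0.0313, 0, 1], [0.0051, 0, -0.0002, 0, 0.0322, 0, 1], [0.0053, 0, -0.0002, 0, 0.0334, 0, 1], [0.0055, 0, -0.0002, 0, 0.0347, 0, 1], [0.0058, 0, -0.0002, 0, 0.0365, 0, 1], [0.0026, 0, -0, 0, 0.0164, 0, 1]]

t 17.95 pred [-0.017  0.024] win 15.5 b -0.0222 now [-0.0393 -0.038 ] joint -0.054 resid [-0.0011  0.0003 -0.001   0.      0.0014 -0.0002 -0.0001  0.0014 -0.0014]
g [486.7  33.  195. ] cmd [486.9  31.7 195. ] yaw 0.0023 0.0 roll 0.0158 0.0147
plan phi [0.0777 0.078  0.0783 0.0784 0.0787 0.0795 0.0812 0.084 ] D -10.0 th [-0.041 -0.044 -0.046 -0.048 -0.05  -0.051 -0.051 -0.05 ] joint [-0.081 -0.121 -0.124 -0.127 -0.129 -0.13  -0.131 -0.133] end [ 0.667 -0.049  0.023  0.084] after [-0.047  0.012] [-0.061 -0.041  0.041]
[[0.0041, 0, -0.0002, 0, 0.0301, 0, 1], [0.0007, 0, -0.0002, 0, 0.0302, 0, 1], [-0.0062, 0, -0.0003, 0, 0.0304, 0, 1], [-0.0152, 0, -0.0004, 0, 0.0304, 0, 1], [-0.0241, 0, -0.0006, 0, 0.0306, 0, 1], [-0.0309, 0, -0.0007, 0, 0.0309, 0, 1], [-0.0343, 0, -0.0007, 0, 0.0318, 0, 1], [-0.0347, 0, -0.0008, 0, 0.0331, 0, 1]]
```

```bash
cp hist0.json hist.json; cp st0.json st.json; sed -i 's/JM=.13/JM=.2/' ctl.py; python3 step.py --nm 0 --win 2.7 --dy 0
```

```text
t 17.95 pred [-0.017  0.024] win 15.5 b -0.0222 now [-0.0393 -0.038 ] joint -0.054 resid [-0.0011  0.0003 -0.001   0.      0.0014 -0.0002 -0.0001  0.0014 -0.0014]
g [486.7  33.  195. ] cmd [486.9  31.7 195. ] yaw 0.0023 0.0 roll 0.0158 0.0147
plan phi [0.1052 0.1176 0.1221 0.1282 0.1352 0.0735 0.0273 0.0181] D 0.0 th [-0.041 -0.043 -0.042 -0.04  -0.036 -0.03  -0.024 -0.019] joint [-0.092 -0.153 -0.162 -0.165 -0.167 -0.14  -0.079 -0.043] end [ 0.667 -0.017  0.04   0.019] after [-0.013  0.011] [-0.     0.     0.021]
[[0.0069, 0, -0.0003, 0, 0.0432, 0, 1], [0.0078, 0, -0.0004, 0, 0.0491, 0, 1], [0.0081, 0, -0.0004, 0, 0.0513, 0, 1], [0.0086, 0, -0.0005, 0, 0.0542, 0, 1], [0.0091, 0, -0.0006, 0, 0.0575, 0, 1], [0.0045, 0, -0.0001, 0, 0.0281, 0, 1], [0.001, 0, -0, 0, 0.006, 0, 1], [0.0003, 0, -0, 0, 0.0016, 0, 1]]
```

Emit:
play_rows:
  motion:
    - [0.0069,0,-0.0003,0,0.0432,0,1]
    - [0.0078,0,-0.0004,0,0.0491,0,1]
    - [0.0081,0,-0.0004,0,0.0513,0,1]
    - [0.0086,0,-0.0005,0,0.0542,0,1]
    - [0.0091,0,-0.0006,0,0.0575,0,1]
    - [0.0045,0,-0.0001,0,0.0281,0,1]
    - [0.001,0,0,0,0.006,0,1]
    - [0.0003,0,0,0,0.0016,0,1]

```text
time_s: 18.62
tool_pos: [486.8, 32.7, 176.1]
tcp_rot: [0.707, 0.707, 0.006, -0.006]
force: [0.0, 0.5, -8.7]
opening: 19.3
gripper_force: 59.2
```

```bash
cp hist.json hist0.json; cp st.json st0.json; python3 step.py --nm 3 --win 1 --dy -10
```

```text
top 18.617 -0.0291 79; side 18.667 -0.0306 100; top 18.717 -0.0286 78; 
t 18.767 pred [-0.017  0.04 ] win 17.95 b -0.0221 now [-0.0296 -0.0086] joint -0.048 resid [-0.0005  0.0013 -0.0007]
g [486.7  32.2 194.9] cmd [486.9  31.7 195. ] yaw 0.0011 0.0 roll 0.0195 0.0181
plan phi [0.0724 0.0783 0.0825 0.0871 0.0917 0.0498 0.0213 0.0188] D -10.0 th [-0.03  -0.03  -0.029 -0.028 -0.025 -0.021 -0.017 -0.014] joint [-0.07  -0.105 -0.109 -0.112 -0.114 -0.096 -0.056 -0.034] end [ 0.667 -0.013  0.03   0.019] after [-0.01   0.007] [-0.     0.     0.021]
[[0.0035, 0, -0.0001, 0, 0.0259, 0, 1], [0.0004, 0, -0.0002, 0, 0.0287, 0, 1], [-0.0061, 0, -0.0004, 0, 0.0307, 0, 1], [-0.0148, 0, -0.0005, 0, 0.0329, 0, 1], [-0.0234, 0, -0.0007, 0, 0.0351, 0, 1], [-0.0334, 0, -0.0007, 0, 0.0151, 0, 1], [-0.0391, 0, -0.0007, 0, 0.0015, 0, 1], [-0.0399, 0, -0.0007, 0, 0.0003, 0, 1]]
```

```bash
sed -i 's/W=\[(10.5,13.84),(14.5333/W=[(10.5,13.84),(15.35/; s/-.0214,.157,-.0133/.0148,.006,-.022/; s/\.02,\.06,\.1,\.6,\.0005,\.02\]/.03,.08,.15,1.5,.001,.03]/' ident.py; python3 ident.py; sed 's/tanh((om-dph\[i\])\/.01)/tanh((om-dph[i])\/.04)/' ident.py > id2.py; python3 id2.py
```

```text
b g k c fr lag [-8.01000e-03  1.04331e+00  8.67720e-01  6.26150e-01  1.00000e-05
  1.20200e-02] cost 2.3444093173551774
[ 0.0015 -0.0004 -0.0015 -0.0005  0.0007  0.0004  0.0007  0.0005  0.0009
 -0.0025  0.0022  0.0003  0.001  -0.0012 -0.0009  0.0003 -0.0012 -0.0012
  0.0011  0.0002 -0.0006  0.0014 -0.0011 -0.0012  0.0012 -0.0001]
b g k c fr lag [-7.97000e-03  1.04332e+00  8.67890e-01  6.24230e-01  1.00000e-05
  1.18600e-02] cost 2.3444278423126184
[ 0.0015 -0.0004 -0.0015 -0.0005  0.0007  0.0004  0.0007  0.0005  0.0009
 -0.0025  0.0022  0.0003  0.001  -0.0012 -0.0009  0.0003 -0.0012 -0.0012
  0.0011  0.0002 -0.0006  0.0014 -0.0011 -0.0012  0.0012 -0.0001]
```

```bash
sed -i 's/0.0047,0.03683,0.0167,0.00064; FR=.00054/0.0047,0.03756,0.01562,0.00094; FR=0./; s/B=-0.022/B=-0.008/; s/LAG=0.008/LAG=0.012/' ctl.py
python3 - <<'E'
import json
H=json.load(open("hist.json")); H["segs"].pop(); json.dump(H,open("hist.json","w"))
s=json.load(open("st0.json")); s["ests"]=[[15.5,.0142,.006],[16.3167,-.0137,-.0412]]; json.dump(s,open("st.json","w"))
E
cp hist.json hist0.json; cp st.json st0.json; python3 step.py --nm 0 --win 2.7 --dy -5
```

```text
t 18.767 pred [-0.017  0.04 ] win 16.3167 b -0.0081 now [-0.0283  0.0061] joint -0.046 resid [-0.0011  0.0011  0.0002 -0.0005  0.0014 -0.0011 -0.0012  0.0012 -0.0001]
g [486.7  32.2 194.9] cmd [486.9  31.7 195. ] yaw 0.0011 0.0 roll 0.0195 0.0181
plan phi [ 0.0821  0.1016  0.0875  0.0583  0.0278  0.0056 -0.0015  0.0069] D -5.0 th [-0.028 -0.027 -0.025 -0.022 -0.019 -0.016 -0.013 -0.011] joint [-0.069 -0.116 -0.121 -0.099 -0.066 -0.036 -0.016 -0.012] end [ 0.667 -0.01   0.024  0.006] after [-0.006  0.017] [-0.001  0.001  0.007]
[[0.0045, 0, -0.0002, 0, 0.0306, 0, 1], [0.0043, 0, -0.0003, 0, 0.0399, 0, 1], [-0.0002, 0, -0.0003, 0, 0.0331, 0, 1], [-0.0069, 0, -0.0002, 0, 0.0192, 0, 1], [-0.0138, 0, -0.0003, 0, 0.0046, 0, 1], [-0.0189, 0, -0.0003, 0, -0.006, 0, 1], [-0.0212, 0, -0.0004, 0, -0.0094, 0, 1], [-0.0208, 0, -0.0004, 0, -0.0053, 0, 1]]
```

Emit:
play_rows:
  motion:
    - [0.0045,0,-0.0002,0,0.0306,0,1]
    - [0.0043,0,-0.0003,0,0.0399,0,1]
    - [-0.0002,0,-0.0003,0,0.0331,0,1]
    - [-0.0069,0,-0.0002,0,0.0192,0,1]
    - [-0.0138,0,-0.0003,0,0.0046,0,1]
    - [-0.0189,0,-0.0003,0,-0.006,0,1]
    - [-0.0212,0,-0.0004,0,-0.0094,0,1]
    - [-0.0208,0,-0.0004,0,-0.0053,0,1]

```text
time_s: 19.43
tool_pos: [486.8, 27.3, 175.9]
tcp_rot: [0.707, 0.707, 0.002, -0.002]
force: [-0.2, -0.9, -9.1]
opening: 19.5
gripper_force: 59.2
```

```bash
cp hist.json hist0.json; cp st.json st0.json; python3 step.py --nm 3 --win 1 --dy -8; python3 ident.py
```

```text
top 19.433 -0.0234 83; side 19.483 -0.0273 97; top 19.533 -0.0264 79; 
t 19.583 pred [-0.01   0.024] win 18.7667 b -0.0081 now [-0.0278 -0.0281] joint -0.035 resid [-0.0015  0.0017 -0.0001]
g [486.8  26.6 194.9] cmd [486.9  26.7 195. ] yaw -0.0003 0.0 roll 0.0076 0.0069
plan phi [ 1.116e-01  1.483e-01  1.330e-01  9.320e-02  4.930e-02  1.510e-02
 -1.000e-04  6.300e-03] D -8.0 th [-0.029 -0.03  -0.029 -0.027 -0.024 -0.02  -0.017 -0.014] joint [-0.074 -0.154 -0.172 -0.145 -0.101 -0.058 -0.027 -0.017] end [ 0.667 -0.013  0.031  0.005] after [-0.009  0.021] [-0.001  0.001  0.006]
[[0.0074, 0, -0.0004, 0, 0.05, 0, 1], [0.0074, 0, -0.0008, 0, 0.0675, 0, 1], [0.0008, 0, -0.0007, 0, 0.0602, 0, 1], [-0.0094, 0, -0.0004, 0, 0.0412, 0, 1], [-0.02, 0, -0.0002, 0, 0.0202, 0, 1], [-0.0281, 0, -0.0002, 0, 0.0039, 0, 1], [-0.032, 0, -0.0002, 0, -0.0033, 0, 1], [-0.032, 0, -0.0002, 0, -0.0003, 0, 1]]
b g k c fr lag [-1.33900e-02  1.02892e+00  8.64130e-01  4.89560e-01  2.30000e-04
  2.13800e-02] cost 2.930011140619392
[ 0.0014 -0.0004 -0.0013 -0.0006  0.0003 -0.0002  0.0012  0.0008  0.0009
 -0.0028  0.0024  0.0002  0.0009 -0.0012 -0.0009  0.0005 -0.0009 -0.0001
  0.0018  0.0007 -0.001   0.0008 -0.0017 -0.0013  0.001  -0.0006 -0.0012
  0.0017 -0.0003]
```

```bash
sed -i 's/W=\[(10.5,13.84),(15.35/W=[(14.5333,14.69),(15.35/; s/\[.1455,-.14,.0148/[-.0182,.13,.0148/' ident.py; python3 ident.py; sed 's/.03,.08,.15,1.5,.001,.03\]/.03,.04,.04,.3,.0002,.01]/' ident.py>id3.py; python3 id3.py; sed 's/.03,.08,.15,1.5,.001,.03\]/.03,.04,.04,.3,.000001,.01]/' ident.py>id3.py; python3 id3.py
```

```text
b g k c fr lag [-1.74100e-02  1.01800e+00  9.18250e-01  1.19642e+00  5.00000e-05
  1.07500e-02] cost 2.9875666521392206
[-0.0023  0.0047 -0.0024 -0.0006  0.001  -0.0004  0.      0.0011 -0.0007
 -0.0006  0.0011 -0.0003 -0.0001  0.0013 -0.0018 -0.0005  0.0013 -0.0008
 -0.001   0.0017 -0.0007]
b g k c fr lag [-2.03800e-02  1.02810e+00  9.66160e-01  1.16337e+00  9.00000e-05
  1.05200e-02] cost 4.126766670513943
[-0.0023  0.0048 -0.0024 -0.0011  0.0009 -0.0002  0.001   0.002   0.0002
 -0.0004  0.0011 -0.0004 -0.0009  0.0004 -0.0027 -0.0007  0.0012 -0.0008
 -0.0008  0.0018 -0.0007]
b g k c fr lag [-0.01911  1.02909  0.96387  1.24643  0.       0.00848] cost 4.3398265640635
[-0.0023  0.0047 -0.0024 -0.0011  0.0008 -0.0003  0.0013  0.0022  0.0004
 -0.0005  0.0011 -0.0004 -0.0006  0.0007 -0.0024 -0.0012  0.0006 -0.0014
 -0.0008  0.0019 -0.0005]
```

```bash
sed -i 's/0.0047,0.03756,0.01562,0.00094/0.0047,0.0368,0.0169,0.0018/; s/B=-0.008/B=-0.003/; s/OFF={"side":.001,"top":.0055}/OFF={"side":-.012,"top":-.0075}/; s/JM=.2/JM=.17/' ctl.py
python3 - <<'E'
import json
H=json.load(open("hist.json")); H["segs"].pop(); H["meas"]=[[t,m-.013*(t>14)] for t,m in H["meas"]]; json.dump(H,open("hist.json","w"))
s=json.load(open("st0.json")); s["ests"]=[[15.5,.0012,.006],[16.3167,-.0267,-.0412]]; json.dump(s,open("st.json","w"))
E
cp hist.json hist0.json; cp st.json st0.json; python3 step.py --nm 0 --win 3.3 --dy 5
```

```text
t 19.583 pred [-0.01   0.024] win 16.3167 b -0.0031 now [-0.0419 -0.0411] joint -0.049 resid [-0.0005  0.0013 -0.0001  0.      0.0014 -0.0016 -0.0008  0.001  -0.001
 -0.0009  0.0018 -0.0007]
g [486.8  26.6 194.9] cmd [486.9  26.7 195. ] yaw -0.0003 0.0 roll 0.0076 0.0069
plan phi [ 0.113   0.1279  0.1301  0.1141  0.0793  0.0391  0.0082 -0.0004] D 5.0 th [-0.043 -0.044 -0.041 -0.037 -0.031 -0.025 -0.019 -0.016] joint [-0.089 -0.161 -0.17  -0.161 -0.132 -0.09  -0.048 -0.021] end [ 0.667 -0.014  0.033  0.001] after [-0.01  0.02] [-0.001  0.002  0.001]
[[0.0084, 0, -0.0004, 0, 0.0507, 0, 1], [0.0112, 0, -0.0005, 0, 0.0578, 0, 1], [0.0148, 0, -0.0005, 0, 0.0588, 0, 1], [0.0181, 0, -0.0004, 0, 0.0512, 0, 1], [0.02, 0, -0.0001, 0, 0.0346, 0, 1], [0.0204, 0, 0.0001, 0, 0.0154, 0, 1], [0.0198, 0, 0.0001, 0, 0.0006, 0, 1], [0.0194, 0, 0.0001, 0, -0.0035, 0, 1]]
```

Emit:
play_rows:
  motion:
    - [0.0084,0,-0.0004,0,0.0507,0,1]
    - [0.0112,0,-0.0005,0,0.0578,0,1]
    - [0.0148,0,-0.0005,0,0.0588,0,1]
    - [0.0181,0,-0.0004,0,0.0512,0,1]
    - [0.02,0,-0.0001,0,0.0346,0,1]
    - [0.0204,0,0.0001,0,0.0154,0,1]
    - [0.0198,0,0.0001,0,0.0006,0,1]
    - [0.0194,0,0.0001,0,-0.0035,0,1]

```text
time_s: 20.25
tool_pos: [486.7, 32.6, 176.1]
tcp_rot: [0.707, 0.708, -0.001, 0.001]
force: [0.6, -0.2, -8.5]
opening: 19.3
gripper_force: 59.2
```

```bash
cp hist.json hist0.json; cp st.json st0.json; python3 step.py --nm 3 --win 1.7 --dy -8
```

```text
top 20.25 -0.0221 81; side 20.3 -0.0246 99; top 20.35 -0.0221 79; 
t 20.4 pred [-0.014  0.033] win 19.5833 b -0.0031 now [-0.0226 -0.0032] joint -0.022 resid [-0.0013  0.0018 -0.0005]
g [486.8  32.3 195. ] cmd [486.9  31.7 195. ] yaw 0.0011 0.0 roll -0.0004 -0.0004
plan phi [ 0.0584  0.0786  0.0694  0.0463  0.0214  0.0026 -0.0042  0.0013] D -8.0 th [-0.023 -0.022 -0.02  -0.017 -0.015 -0.013 -0.011 -0.009] joint [-0.044 -0.087 -0.095 -0.078 -0.052 -0.027 -0.011 -0.007] end [ 0.667 -0.008  0.021  0.001] after [-0.005  0.014] [-0.001  0.001  0.002]
[[0.004, 0, -0.0001, 0, 0.0281, 0, 1], [0.0027, 0, -0.0002, 0, 0.0377, 0, 1], [-0.0035, 0, -0.0002, 0, 0.0333, 0, 1], [-0.0125, 0, -0.0001, 0, 0.0223, 0, 1], [-0.0215, 0, -0, 0, 0.0104, 0, 1], [-0.0285, 0, 0, 0, 0.0014, 0, 1], [-0.0318, 0, 0, 0, -0.0018, 0, 1], [-0.0319, 0, 0, 0, 0.0008, 0, 1]]
```

```bash
python3 - <<'E'
s=open("step.py").read()
s=s.replace('np.array([e[1],e[2],B,1,1])','np.array([e[1],e[2],st.get("b",B),1,1])').replace(".03,.002,1e-6",".03,.004,1e-6").replace("th,om=now;","import ctl; ctl.B=float(x[2]); th,om=now;").replace('th=en[1],om=en[2],ests','th=en[1],om=en[2],b=float(x[2]),ests')
open("step.py","w").write(s)
import json
H=json.load(open("hist.json")); H["segs"].pop(); json.dump(H,open("hist.json","w"))
s=json.load(open("st0.json")); json.dump(s,open("st.json","w"))
E
cp hist.json hist0.json; cp st.json st0.json; python3 step.py --nm 0 --win 3.3 --dy -5
```

```text
t 20.4 pred [-0.014  0.033] win 19.5833 b -0.0032 now [-0.0226 -0.0034] joint -0.022 resid [-0.0012  0.0018 -0.0005]
g [486.8  32.3 195. ] cmd [486.9  31.7 195. ] yaw 0.0011 0.0 roll -0.0004 -0.0004
plan phi [ 0.0559  0.0754  0.0669  0.0453  0.0218  0.004  -0.003   0.0017] D -5.0 th [-0.023 -0.022 -0.02  -0.017 -0.014 -0.012 -0.01  -0.008] joint [-0.043 -0.084 -0.092 -0.076 -0.051 -0.027 -0.011 -0.007] end [ 0.667 -0.007  0.019  0.001] after [-0.005  0.013] [-0.     0.001  0.002]
[[0.004, 0, -0.0001, 0, 0.0269, 0, 1], [0.0037, 0, -0.0002, 0, 0.0362, 0, 1], [-0.0004, 0, -0.0002, 0, 0.0321, 0, 1], [-0.0065, 0, -0.0001, 0, 0.0218, 0, 1], [-0.0128, 0, -0, 0, 0.0106, 0, 1], [-0.0176, 0, 0, 0, 0.0021, 0, 1], [-0.0199, 0, 0, 0, -0.0012, 0, 1], [-0.0198, 0, 0, 0, 0.001, 0, 1]]
```

Emit:
play_rows:
  motion:
    - [0.004,0,-0.0001,0,0.0269,0,1]
    - [0.0037,0,-0.0002,0,0.0362,0,1]
    - [-0.0004,0,-0.0002,0,0.0321,0,1]
    - [-0.0065,0,-0.0001,0,0.0218,0,1]
    - [-0.0128,0,0,0,0.0106,0,1]
    - [-0.0176,0,0,0,0.0021,0,1]
    - [-0.0199,0,0,0,-0.0012,0,1]
    - [-0.0198,0,0,0,0.001,0,1]

```text
time_s: 21.07
tool_pos: [486.7, 27.4, 176.0]
tcp_rot: [0.707, 0.708, 0.0, -0.0]
force: [0.0, 0.2, -9.0]
opening: 19.3
gripper_force: 59.2
```

```bash
cp hist.json hist0.json; cp st.json st0.json; python3 step.py --nm 3 --win 1.7 --dy -5
```

```text
top 21.067 -0.019 81; side 21.117 -0.0226 98; top 21.167 -0.0213 78; 
t 21.217 pred [-0.007  0.019] win 19.5833 b -0.0063 now [-0.0227 -0.0246] joint -0.024 resid [-0.0019  0.0008 -0.0018 -0.0011  0.0019 -0.0002]
g [486.8  26.9 194.9] cmd [486.9  26.7 195. ] yaw 0.0003 0.0 roll 0.0021 0.0017
plan phi [0.0747 0.1009 0.0915 0.065  0.0357 0.0123 0.0013 0.0043] D -5.0 th [-0.024 -0.024 -0.022 -0.019 -0.016 -0.014 -0.011 -0.009] joint [-0.052 -0.108 -0.12  -0.101 -0.071 -0.041 -0.02  -0.012] end [ 0.667 -0.008  0.021  0.004] after [-0.005  0.014] [-0.001  0.001  0.005]
[[0.0052, 0, -0.0002, 0, 0.0349, 0, 1], [0.0055, 0, -0.0004, 0, 0.0474, 0, 1], [0.0013, 0, -0.0003, 0, 0.0429, 0, 1], [-0.0052, 0, -0.0002, 0, 0.0302, 0, 1], [-0.0119, 0, -0.0001, 0, 0.0162, 0, 1], [-0.0171, 0, -0, 0, 0.0051, 0, 1], [-0.0197, 0, -0, 0, -0.0002, 0, 1], [-0.0198, 0, -0, 0, 0.0012, 0, 1]]
```

Emit:
play_rows:
  motion:
    - [0.0057,0,-0.0002,0,0.0379,0,1]
    - [0.006,0,-0.0004,0,0.0504,0,1]
    - [0.0018,0,-0.0003,0,0.0459,0,1]
    - [-0.0047,0,-0.0002,0,0.0332,0,1]
    - [-0.0114,0,-0.0001,0,0.0192,0,1]
    - [-0.0166,0,0,0,0.0081,0,1]
    - [-0.0192,0,0,0,0.0028,0,1]
    - [-0.0193,0,0,0,0.0042,0,1]

```text
time_s: 21.88
tool_pos: [486.8, 22.4, 176.0]
tcp_rot: [0.707, 0.707, 0.003, -0.003]
force: [-0.0, -0.9, -9.3]
opening: 19.1
gripper_force: 59.2
```

```bash
python3 - <<'E'
import json
H=json.load(open("hist.json")); H["segs"][-1][1]=[v+.0063 for v in H["segs"][-1][1]]; json.dump(H,open("hist.json","w"))
s=json.load(open("st.json")); s["roll"]+=.0063; s["b"]=-.0105; json.dump(s,open("st.json","w"))
E
cp hist.json hist0.json; cp st.json st0.json; python3 step.py --nm 3 --win 2.5 --dy -5; python3 id3.py
```

```text
top 21.883 -0.0151 79; side 21.933 -0.0182 98; top 21.983 -0.0152 80; 
t 22.033 pred [-0.008  0.021] win 19.5833 b -0.0106 now [-0.0159 -0.0023] joint -0.027 resid [-0.0003  0.0024 -0.0002 -0.0015  0.0011 -0.0014 -0.0012  0.0022 -0.0007]
g [486.8  21.8 194.9] cmd [486.9  21.7 195. ] yaw 0.0001 0.0 roll 0.011 0.0106
plan phi [0.0515 0.0649 0.0575 0.0405 0.0225 0.0092 0.0047 0.0091] D -5.0 th [-0.016 -0.015 -0.014 -0.012 -0.01  -0.008 -0.007 -0.006] joint [-0.041 -0.071 -0.076 -0.063 -0.044 -0.026 -0.015 -0.012] end [ 0.667 -0.005  0.014  0.008] after [-0.003  0.01 ] [-0.    0.    0.01]
[[0.0028, 0, -0.0001, 0, 0.0195, 0, 1], [0.0021, 0, -0.0001, 0, 0.0259, 0, 1], [-0.0019, 0, -0.0001, 0, 0.0224, 0, 1], [-0.0077, 0, -0.0001, 0, 0.0143, 0, 1], [-0.0136, 0, -0.0002, 0, 0.0057, 0, 1], [-0.018, 0, -0.0002, 0, -0.0007, 0, 1], [-0.0201, 0, -0.0002, 0, -0.0028, 0, 1], [-0.0201, 0, -0.0002, 0, -0.0007, 0, 1]]
b g k c fr lag [-0.01178  0.99566  0.99     1.50893  0.       0.00805] cost 9.34621624653966
[-0.0023  0.0048 -0.0024 -0.0021  0.0005  0.0001  0.0033  0.0042  0.0022
  0.0007  0.002   0.0003  0.0002  0.0013 -0.002   0.0005  0.0022 -0.0001
 -0.002   0.0002 -0.0027 -0.0017  0.0009 -0.002  -0.0035 -0.001  -0.0037
 -0.0007  0.0028  0.    ]
```

Emit:
play_rows:
  motion:
    - [0.0028,0,-0.0001,0,0.0195,0,1]
    - [0.0021,0,-0.0001,0,0.0259,0,1]
    - [-0.0019,0,-0.0001,0,0.0224,0,1]
    - [-0.0077,0,-0.0001,0,0.0143,0,1]
    - [-0.0136,0,-0.0002,0,0.0057,0,1]
    - [-0.018,0,-0.0002,0,-0.0007,0,1]
    - [-0.0201,0,-0.0002,0,-0.0028,0,1]
    - [-0.0201,0,-0.0002,0,-0.0007,0,1]

```text
time_s: 22.7
tool_pos: [486.8, 17.4, 176.0]
tcp_rot: [0.707, 0.707, 0.003, -0.003]
force: [-0.4, -1.1, -8.3]
opening: 19.5
gripper_force: 59.2
```

```bash
cp hist.json hist0.json; cp st.json st0.json; python3 step.py --nm 3 --win 2.5 --dy -4
```

```text
top 22.7 -0.0117 78; side 22.75 -0.0152 97; top 22.8 -0.0131 77; 
t 22.85 pred [-0.005  0.014] win 20.4 b -0.0125 now [-0.0141 -0.0128] joint -0.023 resid [-0.0008  0.0018 -0.0007 -0.0017  0.0015 -0.0016 -0.0012  0.002  -0.0005]
g [486.9  16.8 194.9] cmd [486.9  16.7 195. ] yaw 0.0001 0.0 roll 0.0094 0.0091
plan phi [0.0551 0.0713 0.0647 0.0474 0.0285 0.014  0.0078 0.0108] D -4.0 th [-0.015 -0.015 -0.013 -0.012 -0.01  -0.008 -0.007 -0.005] joint [-0.04  -0.075 -0.082 -0.07  -0.05  -0.031 -0.019 -0.014] end [ 0.667 -0.005  0.014  0.01 ] after [-0.003  0.01 ] [-0.     0.     0.012]
[[0.0032, 0, -0.0001, 0, 0.022, 0, 1], [0.0031, 0, -0.0002, 0, 0.0297, 0, 1], [-0.0002, 0, -0.0002, 0, 0.0265, 0, 1], [-0.0051, 0, -0.0001, 0, 0.0183, 0, 1], [-0.0101, 0, -0.0001, 0, 0.0093, 0, 1], [-0.014, 0, -0.0001, 0, 0.0023, 0, 1], [-0.0158, 0, -0.0001, 0, -0.0006, 0, 1], [-0.0159, 0, -0.0001, 0, 0.0008, 0, 1]]
```

Emit:
play_rows:
  motion:
    - [0.0032,0,-0.0001,0,0.022,0,1]
    - [0.0031,0,-0.0002,0,0.0297,0,1]
    - [-0.0002,0,-0.0002,0,0.0265,0,1]
    - [-0.0051,0,-0.0001,0,0.0183,0,1]
    - [-0.0101,0,-0.0001,0,0.0093,0,1]
    - [-0.014,0,-0.0001,0,0.0023,0,1]
    - [-0.0158,0,-0.0001,0,-0.0006,0,1]
    - [-0.0159,0,-0.0001,0,0.0008,0,1]

```text
time_s: 23.52
tool_pos: [486.8, 13.5, 176.0]
tcp_rot: [0.707, 0.708, 0.004, -0.004]
force: [0.3, 0.6, -8.4]
opening: 19.5
gripper_force: 59.2
```

```bash
cp hist.json hist0.json; cp st.json st0.json; python3 step.py --nm 3 --win 2.5 --dy 0
```

```text
top 23.517 -0.0065 77; side 23.567 -0.0091 93; top 23.617 -0.0059 79; 
t 23.667 pred [-0.005  0.014] win 21.2167 b -0.0133 now [-0.0068  0.0017] joint -0.018 resid [-0.0013  0.002  -0.0011 -0.0012  0.0019 -0.0007 -0.001   0.002  -0.001 ]
g [486.8  12.8 194.9] cmd [486.9  12.7 195. ] yaw 0.0002 0.0 roll 0.011 0.0108
plan phi [0.0267 0.0319 0.0291 0.0227 0.0161 0.0115 0.0103 0.0124] D 0.0 th [-0.007 -0.006 -0.005 -0.004 -0.003 -0.002 -0.002 -0.001] joint [-0.023 -0.035 -0.036 -0.031 -0.024 -0.017 -0.013 -0.012] end [ 0.667 -0.001  0.005  0.012] after [-0.     0.004] [ 0.    -0.     0.013]
[[0.0012, 0, -0, 0, 0.0076, 0, 1], [0.0016, 0, -0, 0, 0.0101, 0, 1], [0.0014, 0, -0, 0, 0.0087, 0, 1], [0.0009, 0, -0, 0, 0.0057, 0, 1], [0.0004, 0, -0, 0, 0.0025, 0, 1], [0.0001, 0, -0, 0, 0.0003, 0, 1], [-0, 0, -0, 0, -0.0002, 0, 1], [0.0001, 0, -0, 0, 0.0008, 0, 1]]
```

Emit:
play_rows:
  motion:
    - [0.0012,0,0,0,0.0076,0,1]
    - [0.0016,0,0,0,0.0101,0,1]
    - [0.0014,0,0,0,0.0087,0,1]
    - [0.0009,0,0,0,0.0057,0,1]
    - [0.0004,0,0,0,0.0025,0,1]
    - [0.0001,0,0,0,0.0003,0,1]
    - [0,0,0,0,-0.0002,0,1]
    - [0.0001,0,0,0,0.0008,0,1]

```text
time_s: 24.33
tool_pos: [486.8, 13.2, 175.9]
tcp_rot: [0.707, 0.707, 0.004, -0.004]
force: [0.2, -0.7, -9.1]
opening: 18.9
gripper_force: 59.2
```

```bash
cp hist.json hist0.json; cp st.json st0.json; python3 step.py --nm 3 --win 2.5 --dy 0
```

```text
top 24.333 -0.0024 79; side 24.383 -0.005 94; top 24.433 -0.003 82; 
t 24.483 pred [-0.001  0.005] win 22.0333 b -0.0137 now [-0.0036 -0.0027] joint -0.016 resid [-0.0011  0.0021 -0.0005 -0.0012  0.0017 -0.0013 -0.001   0.0016 -0.0005]
g [486.8  12.7 194.9] cmd [486.9  12.7 195. ] yaw 0.0001 0.0 roll 0.0127 0.0124
plan phi [0.0245 0.0284 0.0262 0.0214 0.0163 0.0127 0.0116 0.0129] D 0.0 th [-0.004 -0.004 -0.003 -0.003 -0.002 -0.001 -0.001 -0.001] joint [-0.02  -0.029 -0.031 -0.027 -0.021 -0.016 -0.013 -0.013] end [ 0.667 -0.     0.003  0.013] after [-0.     0.002] [ 0.    -0.001  0.014]
[[0.0009, 0, -0, 0, 0.0058, 0, 1], [0.0012, 0, -0, 0, 0.0076, 0, 1], [0.001, 0, -0, 0, 0.0066, 0, 1], [0.0007, 0, -0, 0, 0.0043, 0, 1], [0.0003, 0, -0, 0, 0.0019, 0, 1], [0, 0, -0, 0, 0.0001, 0, 1], [-0.0001, 0, -0, 0, -0.0004, 0, 1], [0, 0, -0, 0, 0.0002, 0, 1]]
```

Emit:
play_rows:
  motion:
    - [0.0009,0,0,0,0.0058,0,1]
    - [0.0012,0,0,0,0.0076,0,1]
    - [0.001,0,0,0,0.0066,0,1]
    - [0.0007,0,0,0,0.0043,0,1]
    - [0.0003,0,0,0,0.0019,0,1]
    - [0,0,0,0,0.0001,0,1]
    - [-0.0001,0,0,0,-0.0004,0,1]
    - [0,0,0,0,0.0002,0,1]

```text
time_s: 25.15
tool_pos: [486.8, 13.1, 175.9]
tcp_rot: [0.707, 0.707, 0.005, -0.005]
force: [0.3, -0.2, -8.8]
opening: 19.2
gripper_force: 59.2
```

```bash
cp hist.json hist0.json; cp st.json st0.json; python3 step.py --nm 3 --win 2.5 --dx -50 --dy -60 --dyaw -.0123
```

```text
top 25.15 0.0012 78; side 25.2 -0.0014 92; top 25.25 0.0018 80; 
t 25.3 pred [-0.     0.003] win 22.85 b -0.0137 now [0.0009 0.0043] joint -0.012 resid [-0.0011  0.0018 -0.0012 -0.0008  0.0018 -0.0003 -0.001   0.0019 -0.001 ]
g [486.9  12.7 194.9] cmd [486.9  12.7 195. ] yaw 0.0001 0.0 roll 0.0131 0.0129
plan phi [ 0.0706  0.0875  0.0719  0.0404  0.0082 -0.0118 -0.0097  0.011 ] D -61.8 th [ 0.001  0.001 -0.    -0.004 -0.009 -0.013 -0.015 -0.014] joint [-0.033 -0.075 -0.082 -0.065 -0.038 -0.015 -0.005 -0.012] end [ 0.667 -0.013  0.037  0.008] after [-0.008  0.027] [-0.     0.001  0.012]
[[0.0005, -0.0032, -0.0002, -0, 0.0275, 0.0001, 1], [-0.0192, -0.0207, -0.0005, -0, 0.0356, 0.0006, 1], [-0.0616, -0.055, -0.001, -0.0001, 0.0282, 0.0016, 1], [-0.1179, -0.1, -0.0016, -0.0001, 0.0131, 0.0029, 1], [-0.1743, -0.145, -0.0022, -0, -0.0022, 0.0043, 1], [-0.217, -0.1793, -0.0028, -0, -0.0118, 0.0053, 1], [-0.2378, -0.1968, -0.0031, -0, -0.0108, 0.0058, 1], [-0.2401, -0.2, -0.0031, -0.0001, -0.0009, 0.0059, 1]]
```

Emit:
play_rows:
  motion:
    - [0.0005,-0.0032,-0.0002,0,0.0275,0.0001,1]
    - [-0.0192,-0.0207,-0.0005,0,0.0356,0.0006,1]
    - [-0.0616,-0.055,-0.001,-0.0001,0.0282,0.0016,1]
    - [-0.1179,-0.1,-0.0016,-0.0001,0.0131,0.0029,1]
    - [-0.1743,-0.145,-0.0022,0,-0.0022,0.0043,1]
    - [-0.217,-0.1793,-0.0028,0,-0.0118,0.0053,1]
    - [-0.2378,-0.1968,-0.0031,0,-0.0108,0.0058,1]
    - [-0.2401,-0.2,-0.0031,-0.0001,-0.0009,0.0059,1]

```text
time_s: 25.97
tool_pos: [435.8, -47.4, 176.1]
tcp_rot: [0.711, 0.703, 0.004, -0.004]
force: [0.1, 0.9, -8.7]
opening: 19.1
gripper_force: 59.5
```

```bash
cp hist.json hist0.json; cp st.json st0.json; python3 step.py --nm 3 --win 2.5 --dx -44 --dy -70 --dyaw -.0123
```

```text
top 25.967 -0.0143 85; side 26.017 -0.0141 88; top 26.067 -0.0114 88; 
t 26.117 pred [-0.013  0.037] win 23.6667 b -0.0139 now [-0.0106  0.0226] joint -0.022 resid [-0.0008  0.0018 -0.0003 -0.0012  0.0017 -0.0013 -0.0004  0.001  -0.0004]
g [437.3 -47.6 195.1] cmd [436.9 -47.3 195. ] yaw -0.0134 -0.0123 roll 0.0119 0.011
plan phi [ 0.0903  0.1136  0.0926  0.0504  0.0074 -0.0193 -0.0167  0.0104] D -72.4 th [-0.01  -0.008 -0.008 -0.011 -0.016 -0.02  -0.021 -0.02 ] joint [-0.049 -0.106 -0.114 -0.089 -0.051 -0.018 -0.003 -0.013] end [ 0.667 -0.018  0.049  0.007] after [-0.011  0.036] [-0.001  0.001  0.012]
[[0.0015, -0.0028, -0.0003, -0, 0.0379, 0.0001, 1], [-0.0214, -0.0178, -0.0007, -0, 0.049, 0.0006, 1], [-0.0714, -0.0475, -0.0011, -0.0001, 0.039, 0.0016, 1], [-0.1381, -0.0862, -0.0016, -0.0001, 0.0188, 0.0029, 1], [-0.2048, -0.1251, -0.0022, -0, -0.0017, 0.0043, 1], [-0.2552, -0.1547, -0.0028, 0, -0.0145, 0.0053, 1], [-0.2797, -0.1698, -0.0031, 0, -0.0132, 0.0058, 1], [-0.2822, -0.1725, -0.0031, -0.0001, -0.0003, 0.0059, 1]]
```

Prediction holds with the lateral motion too. Continue.

Emit:
play_rows:
  motion:
    - [0.0015,-0.0028,-0.0003,0,0.0379,0.0001,1]
    - [-0.0214,-0.0178,-0.0007,0,0.049,0.0006,1]
    - [-0.0714,-0.0475,-0.0011,-0.0001,0.039,0.0016,1]
    - [-0.1381,-0.0862,-0.0016,-0.0001,0.0188,0.0029,1]
    - [-0.2048,-0.1251,-0.0022,0,-0.0017,0.0043,1]
    - [-0.2552,-0.1547,-0.0028,0,-0.0145,0.0053,1]
    - [-0.2797,-0.1698,-0.0031,0,-0.0132,0.0058,1]
    - [-0.2822,-0.1725,-0.0031,-0.0001,-0.0003,0.0059,1]

```text
time_s: 26.78
tool_pos: [392.3, -117.1, 176.1]
tcp_rot: [0.716, 0.698, 0.004, -0.004]
force: [0.5, -0.5, -8.5]
opening: 18.9
gripper_force: 59.6
```

```bash
cp hist.json hist0.json; cp st.json st0.json; python3 step.py --nm 3 --win 2.5 --dx 0 --dy -80 --dyaw -.0123
```

```text
top 26.783 -0.014 84; side 26.833 -0.0096 84; top 26.883 -0.008 86; 
t 26.933 pred [-0.018  0.049] win 24.4833 b -0.0132 now [-0.0055  0.0483] joint -0.016 resid [-0.0013  0.0015 -0.0015  0.0001  0.0016  0.0003  0.0006 -0.0009  0.0001]
g [ 393.3 -117.7  195. ] cmd [ 392.9 -117.3  195. ] yaw -0.0259 -0.0246 roll 0.0116 0.0104
plan phi [ 0.0691  0.0838  0.0633  0.0259 -0.0108 -0.0307 -0.0216  0.0101] D -81.8 th [-0.003 -0.001 -0.001 -0.005 -0.012 -0.017 -0.02  -0.019] joint [-0.035 -0.075 -0.077 -0.055 -0.025  0.     0.007 -0.009] end [ 0.667 -0.017  0.048  0.006] after [-0.01   0.036] [-0.001  0.001  0.011]
[[-0.0007, 0.0001, -0.0002, -0, 0.028, 0.0001, 1], [-0.0275, 0.0008, -0.0005, -0, 0.035, 0.0006, 1], [-0.084, 0.0022, -0.001, -0.0001, 0.0253, 0.0016, 1], [-0.1588, 0.0039, -0.0017, -0.0001, 0.0074, 0.0029, 1], [-0.2335, 0.0057, -0.0024, 0, -0.0101, 0.0043, 1], [-0.2899, 0.007, -0.003, 0.0001, -0.0196, 0.0053, 1], [-0.3172, 0.0077, -0.0033, 0, -0.0153, 0.0058, 1], [-0.3199, 0.0079, -0.0033, -0.0001, -0.0001, 0.0059, 1]]
```

Emit:
play_rows:
  motion:
    - [-0.0007,0.0001,-0.0002,0,0.028,0.0001,1]
    - [-0.0275,0.0008,-0.0005,0,0.035,0.0006,1]
    - [-0.084,0.0022,-0.001,-0.0001,0.0253,0.0016,1]
    - [-0.1588,0.0039,-0.0017,-0.0001,0.0074,0.0029,1]
    - [-0.2335,0.0057,-0.0024,0,-0.0101,0.0043,1]
    - [-0.2899,0.007,-0.003,0.0001,-0.0196,0.0053,1]
    - [-0.3172,0.0077,-0.0033,0,-0.0153,0.0058,1]
    - [-0.3199,0.0079,-0.0033,-0.0001,-0.0001,0.0059,1]

```text
time_s: 27.6
tool_pos: [393.0, -197.9, 176.0]
tcp_rot: [0.72, 0.694, 0.004, -0.003]
force: [0.2, -0.0, -9.0]
opening: 19.2
gripper_force: 59.6
```

```bash
cp hist.json hist0.json; cp st.json st0.json; python3 step.py --nm 3 --win 2.5 --dx 0 --dy -81 --dz -25 --dyaw -.0123
```

```text
top 27.6 -0.0141 79; side 27.65 -0.0085 73; top 27.7 -0.0091 79; 
t 27.75 pred [-0.017  0.048] win 25.3 b -0.0121 now [-0.0055  0.0478] joint -0.016 resid [-0.0004  0.0011 -0.0002  0.0007 -0.0007  0.0005  0.0008 -0.0021  0.0012]
g [ 392.8 -197.9  194.7] cmd [ 392.9 -197.3  195. ] yaw -0.0384 -0.0369 roll 0.0105 0.0101
plan phi [ 0.0697  0.0846  0.0638  0.0258 -0.0115 -0.0318 -0.0228  0.009 ] D -82.8 th [-0.004 -0.001 -0.001 -0.006 -0.012 -0.018 -0.021 -0.019] joint [-0.035 -0.075 -0.078 -0.056 -0.025  0.001  0.008 -0.008] end [ 0.667 -0.017  0.049  0.004] after [-0.01   0.036] [-0.001  0.001  0.01 ]
[[-0.0007, 0.0002, 0.0014, -0, 0.0285, 0.0001, 1], [-0.028, 0.0012, 0.0098, -0, 0.0356, 0.0006, 1], [-0.0853, 0.0033, 0.0265, -0.0001, 0.0256, 0.0016, 1], [-0.1612, 0.006, 0.0484, -0.0001, 0.0075, 0.0029, 1], [-0.237, 0.0087, 0.0701, 0, -0.0103, 0.0043, 1], [-0.2943, 0.0107, 0.0866, 0.0001, -0.02, 0.0053, 1], [-0.3221, 0.0117, 0.0951, 0, -0.0157, 0.0058, 1], [-0.3249, 0.012, 0.0967, -0.0001, -0.0005, 0.0059, 1]]
```

Emit:
play_rows:
  motion:
    - [-0.0007,0.0002,0.0014,0,0.0285,0.0001,1]
    - [-0.028,0.0012,0.0098,0,0.0356,0.0006,1]
    - [-0.0853,0.0033,0.0265,-0.0001,0.0256,0.0016,1]
    - [-0.1612,0.006,0.0484,-0.0001,0.0075,0.0029,1]
    - [-0.237,0.0087,0.0701,0,-0.0103,0.0043,1]
    - [-0.2943,0.0107,0.0866,0.0001,-0.02,0.0053,1]
    - [-0.3221,0.0117,0.0951,0,-0.0157,0.0058,1]
    - [-0.3249,0.012,0.0967,-0.0001,-0.0005,0.0059,1]

```text
time_s: 28.42
tool_pos: [392.7, -278.6, 150.4]
tcp_rot: [0.724, 0.689, 0.003, -0.003]
force: [0.1, 1.0, -8.0]
opening: 19.2
gripper_force: 59.6
```

```bash
cp hist.json hist0.json; cp st.json st0.json; python3 step.py --nm 3 --win 2.5 --dz -25
python3 - <<'E'
from fit import *
ims={n:cv2.resize(cv2.imread(f"pics/s_{n}.png"),None,fx=4,fy=4,interpolation=cv2.INTER_CUBIC) for n in("top","side")}
pr=[503.12,-283.68,-.0492]
out=[]
for n,(x0,y0,w,h) in(("top",(395,120,90,130)),("side",(200,110,110,150))):
    for s in(1,-1): cv2.polylines(ims[n],[np.int32((proj(n,W(pr,[(225,22*s,235),(135,22*s,235),(108,40*s,235)]))+.5)*4)],False,(0,255,0),1)
    out.append(cv2.resize(ims[n][y0*4:(y0+h)*4,x0*4:(x0+w)*4],(400,600)))
cv2.imwrite("pics/rk.png",np.hstack(out))
E
```

```text
top 28.417 -0.0203 73; side 28.467 -0.0158 66; top 28.517 -0.0163 77; 
t 28.567 pred [-0.017  0.049] win 26.1167 b -0.0124 now [-0.0138  0.0312] joint -0.023 resid [ 0.0008 -0.0006  0.0005  0.0006 -0.0024  0.0009  0.0008 -0.0015  0.0008]
g [ 392.7 -278.9  169.6] cmd [ 392.9 -278.3  170. ] yaw -0.0506 -0.0492 roll 0.0093 0.009
plan phi [0.0178 0.0193 0.0156 0.01   0.0052 0.0034 0.006  0.0116] D 0.0 th [-0.013 -0.01  -0.008 -0.006 -0.004 -0.003 -0.002 -0.002] joint [-0.025 -0.028 -0.026 -0.019 -0.013 -0.008 -0.007 -0.01 ] end [ 0.667 -0.002  0.006  0.011] after [-0.001  0.005] [ 0.    -0.     0.012]
[[0.0007, 0, 0.0016, 0, 0.0042, -0, 1], [0.0007, -0, 0.0103, 0, 0.0049, -0, 1], [0.0003, 0, 0.0275, 0, 0.0032, 0, 1], [-0.0004, -0, 0.05, 0, 0.0005, 0, 1], [-0.0009, 0, 0.0725, 0, -0.0018, 0, 1], [-0.0012, 0, 0.0896, 0, -0.0027, 0, 1], [-0.0011, 0, 0.0984, 0, -0.0014, -0, 1], [-0.0007, 0, 0.1, -0, 0.0012, 0, 1]]
```

View pics/rk.png

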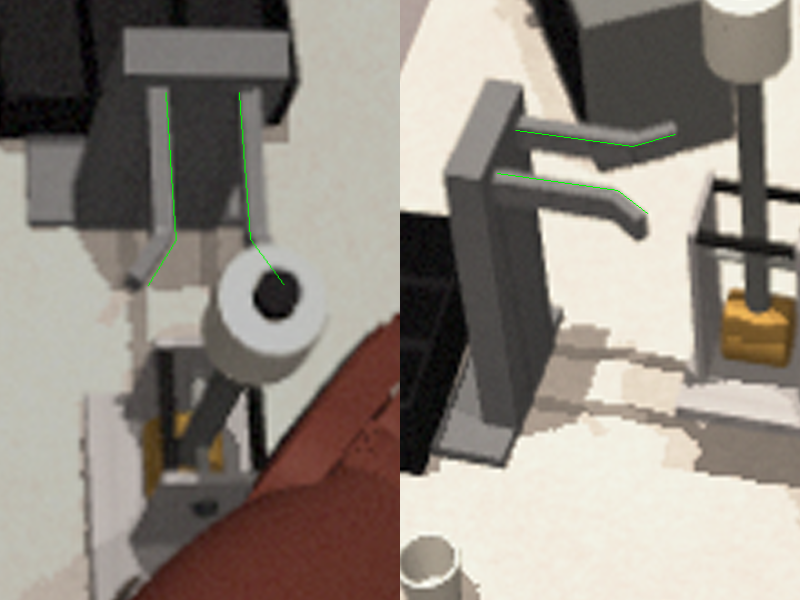

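Emit:
play_rows:
  motion:
    - [0.0007,0,0.0016,0,0.0042,0,1]
    - [0.0007,0,0.0103,0,0.0049,0,1]
    - [0.0003,0,0.0275,0,0.0032,0,1]
    - [-0.0004,0,0.05,0,0.0005,0,1]
    - [-0.0009,0,0.0725,0,-0.0018,0,1]
    - [-0.0012,0,0.0896,0,-0.0027,0,1]
    - [-0.0011,0,0.0984,0,-0.0014,0,1]
    - [-0.0007,0,0.1,0,0.0012,0,1]

```text
time_s: 29.23
tool_pos: [392.5, -277.5, 125.3]
tcp_rot: [0.724, 0.69, 0.004, -0.005]
force: [0.1, -0.4, -9.3]
opening: 19.2
gripper_force: 59.6
```

```bash
cp hist.json hist0.json; cp st.json st0.json; python3 step.py --nm 3 --win 2.5 --dx 54.9 --dy -4.2
```

```text
top 29.233 0.0015 75; side 29.283 0.0025 63; top 29.333 0.003 73; 
t 29.383 pred [-0.002  0.006] win 26.9333 b -0.0119 now [0.0036 0.014 ] joint -0.008 resid [ 0.0005 -0.0024  0.0008  0.0012 -0.001   0.0014  0.0001 -0.0002 -0.0001]
g [ 393.  -278.6  145. ] cmd [ 392.9 -278.3  145. ] yaw -0.0496 -0.0492 roll 0.0117 0.0116
plan phi [-0.0027 -0.0087 -0.0082 -0.0044  0.0006  0.0055  0.0097  0.0118] D -1.5 th [0.004 0.005 0.005 0.004 0.004 0.003 0.002 0.002] joint [-0.002  0.01   0.013  0.011  0.006  0.001 -0.005 -0.008] end [ 0.667  0.002 -0.003  0.011] after [ 0.002 -0.001] [ 0.    -0.001  0.012]
[[-0.0012, 0.0035, -0, 0, -0.0068, -0, 1], [-0.0022, 0.0228, -0, 0, -0.0097, 0, 1], [-0.0032, 0.0606, -0, 0, -0.0095, -0, 1], [-0.0042, 0.1101, -0, 0, -0.0076, 0, 1], [-0.0052, 0.1596, -0.0001, 0, -0.0053, 0, 1], [-0.0058, 0.1974, -0.0001, 0, -0.0029, 0, 1], [-0.006, 0.2166, -0.0001, 0, -0.0009, 0, 1], [-0.006, 0.2202, -0.0001, 0, 0.0001, 0, 1]]
```

Emit:
play_rows:
  motion:
    - [-0.0012,0.0035,0,0,-0.0068,0,1]
    - [-0.0022,0.0228,0,0,-0.0097,0,1]
    - [-0.0032,0.0606,0,0,-0.0095,0,1]
    - [-0.0042,0.1101,0,0,-0.0076,0,1]
    - [-0.0052,0.1596,-0.0001,0,-0.0053,0,1]
    - [-0.0058,0.1974,-0.0001,0,-0.0029,0,1]
    - [-0.006,0.2166,-0.0001,0,-0.0009,0,1]
    - [-0.006,0.2202,-0.0001,0,0.0001,0,1]

```text
time_s: 30.05
tool_pos: [449.2, -282.5, 125.9]
tcp_rot: [0.724, 0.69, 0.005, -0.004]
force: [-0.6, -0.5, -8.8]
opening: 19.0
gripper_force: 59.6
```

```bash
cp hist.json hist0.json; cp st.json st0.json; python3 step.py --nm 3 --win 2.5 --dx 54.9 --dy -2.7
```

```text
top 30.05 0.0123 73; side 30.1 0.0173 63; top 30.15 0.0149 73; 
t 30.2 pred [ 0.002 -0.003] win 27.75 b -0.0095 now [0.0174 0.0319] joint 0.006 resid [ 0.0003 -0.0019  0.0005  0.001   0.001   0.0014  0.001  -0.0027  0.001 ]
g [ 447.4 -282.3  144.7] cmd [ 447.8 -282.5  145. ] yaw -0.0494 -0.0492 roll 0.0122 0.0118
plan phi [-0.0474 -0.0697 -0.0638 -0.0442 -0.0214 -0.0021  0.0094  0.0105] D 0.0 th [0.019 0.02  0.019 0.017 0.014 0.011 0.009 0.007] joint [ 0.028  0.075  0.086  0.073  0.05   0.026  0.007 -0.002] end [ 0.667  0.007 -0.015  0.01 ] after [ 0.005 -0.01 ] [ 0.001 -0.001  0.011]
[[-0.0045, 0.0035, -0.0001, -0, -0.0283, -0, 1], [-0.0062, 0.0228, -0.0003, 0, -0.0389, -0, 1], [-0.0057, 0.0605, -0.0002, 0, -0.0361, -0, 1], [-0.0042, 0.1099, -0.0001, 0, -0.0267, -0, 1], [-0.0025, 0.1594, -0, 0, -0.0159, -0, 1], [-0.001, 0.1971, -0, 0, -0.0066, -0, 1], [-0.0002, 0.2163, -0, 0, -0.0011, -0, 1], [-0.0001, 0.2199, 0, 0, -0.0006, -0, 1]]
```

Emit:
play_rows:
  motion:
    - [-0.0045,0.0035,-0.0001,0,-0.0283,0,1]
    - [-0.0062,0.0228,-0.0003,0,-0.0389,0,1]
    - [-0.0057,0.0605,-0.0002,0,-0.0361,0,1]
    - [-0.0042,0.1099,-0.0001,0,-0.0267,0,1]
    - [-0.0025,0.1594,0,0,-0.0159,0,1]
    - [-0.001,0.1971,0,0,-0.0066,0,1]
    - [-0.0002,0.2163,0,0,-0.0011,0,1]
    - [-0.0001,0.2199,0,0,-0.0006,0,1]

```text
time_s: 30.87
tool_pos: [503.3, -285.3, 125.8]
tcp_rot: [0.724, 0.689, 0.004, -0.004]
force: [-0.8, 0.4, -8.2]
opening: 19.6
gripper_force: 59.7
```

```bash
cp hist.json hist0.json; cp st.json st0.json; python3 step.py --nm 3 --win 2.5 --dz -31
python3 - <<'E'
from fit import *
t,g,M,yaw,roll=footpose(); pr=np.array([503.12,-283.68,-.0492]); piv=g+M.apply([150,0,0]); d=piv-[pr[0],pr[1],0]
print("pivot in rack",R.from_euler("z",-pr[2]).apply(d).round(1))
E
```

```text
top 30.867 0.0056 73; no knob side (array([251.59394683, 104.94102249]), 59)
top 30.967 0.0046 74; 
t 31.017 pred [ 0.007 -0.015] win 28.5667 b -0.0092 now [ 0.004  -0.0114] joint -0.006 resid [ 0.0006  0.0006  0.001   0.0006 -0.0031  0.0005  0.0004 -0.    ]
g [ 502.  -285.   144.7] cmd [ 502.7 -285.2  145. ] yaw -0.0496 -0.0492 roll 0.0107 0.0105
plan phi [0.0114 0.0117 0.0116 0.0114 0.011  0.0105 0.0097 0.0088] D 0.0 th [0.004 0.003 0.002 0.002 0.002 0.001 0.001 0.001] joint [-0.007 -0.009 -0.009 -0.01  -0.01  -0.01  -0.009 -0.008] end [ 0.667  0.001 -0.001  0.009] after [ 0.001 -0.001] [ 0.    -0.     0.009]
[[0, 0, 0.002, -0, 0.0004, -0, 1], [-0, -0, 0.0128, -0, 0.0006, 0, 1], [-0.0003, -0, 0.0341, -0, 0.0005, -0, 1], [-0.0006, 0, 0.062, -0, 0.0004, -0, 1], [-0.0009, -0, 0.0899, -0, 0.0002, 0, 1], [-0.0012, 0, 0.1112, 0, 0, 0, 1], [-0.0013, 0, 0.122, -0, -0.0004, 0, 1], [-0.0014, -0, 0.124, -0, -0.0008, 0, 1]]
pivot in rack [148.9  -1.4 144.6]
```

Emit:
play_rows:
  motion:
    - [0,0,0.002,0,0.0004,0,1]
    - [0,0,0.0128,0,0.0006,0,1]
    - [-0.0003,0,0.0341,0,0.0005,0,1]
    - [-0.0006,0,0.062,0,0.0004,0,1]
    - [-0.0009,0,0.0899,0,0.0002,0,1]
    - [-0.0012,0,0.1112,0,0,0,1]
    - [-0.0013,0,0.122,0,-0.0004,0,1]
    - [-0.0014,0,0.124,0,-0.0008,0,1]

```text
time_s: 31.68
tool_pos: [502.2, -284.7, 93.9]
tcp_rot: [0.724, 0.689, 0.003, -0.004]
force: [-0.5, -0.0, -9.5]
opening: 19.0
gripper_force: 59.8
```

Emit:
play_rows:
  motion:
    - [-0.0001,0,0.002,0,-0.0005,0,1]
    - [-0.0002,0,0.004,0,-0.001,0,1]
    - [-0.0003,0,0.006,0,-0.0015,0,1]
    - [-0.0004,0,0.008,0,-0.002,0,1]
    - [-0.0005,0,0.01,0,-0.003,0,1]
    - [-0.0006,0,0.012,0,-0.004,0,1]
    - [-0.0007,0,0.014,0,-0.0042,0,1]
    - [-0.0007,0,0.016,0,-0.0042,0,1]

```text
time_s: 32.35
tool_pos: [502.8, -285.8, 91.9]
tcp_rot: [0.724, 0.689, -0.0, 0.001]
force: [-6.8, -1.3, 8.1]
opening: 19.7
gripper_force: 61.8
```

Run:
```python
from fit import *
s=r.read_state(); t,g,M,yaw,roll=footpose(); print(t,g.round(1),round(roll,4),s["force"].round(1),s["moment"].round(2))
im=r.get_image("top"); sd=r.get_image("side"); cv2.imwrite("pics/f_top.png",im); cv2.imwrite("pics/f_side.png",sd)
F=np.array([1.2,3.6,236.2]); k=knob(im,predknob("top",0,g,M,yaw,F),45,40); print(k,knobfit({"top":k[0]},g,M,yaw,F)[0]-.0075 if k else 0)
```

```text
32.35 [ 502.7 -285.8  110.9] -0.0011 [-6.8 -1.3  8.1] [0.39 1.16 0.05]
(array([451.39577799, 149.09406189]), 68) 0.01004389337461506
```

Emit:
play_rows:
  motion:
    - [0,0,0,0,0,0,0.7]
    - [0,0,0,0,0,0,0.5]
    - [0,0,0,0,0,0,0.3]
    - [0,0,0,0,0,0,0]
    - [0,0,0,0,0,0,0]
    - [0,0,0,0,0,0,0]
    - [0,0,0,0,0,0,0]
    - [0,0,0,0,0,0,0]

```text
time_s: 33.12
tool_pos: [502.7, -285.2, 90.9]
tcp_rot: [0.724, 0.689, 0.0, 0.0]
force: [0.3, -0.2, -0.8]
opening: 85.3
gripper_force: 0.0
```

Emit:
play_rows:
  motion:
    - [0,0,-0.01,0,0,0,0]
    - [0,0,-0.07,0,0,0,0]
    - [0,0,-0.17,0,0,0,0]
    - [0,0,-0.3,0,0,0,0]
    - [0,0,-0.43,0,0,0,0]
    - [0,0,-0.53,0,0,0,0]
    - [0,0,-0.59,0,0,0,0]
    - [0,0,-0.6,0,0,0,0]

```text
time_s: 33.78
tool_pos: [503.9, -286.1, 244.4]
tcp_rot: [0.724, 0.689, 0.001, 0.003]
force: [0.8, 0.5, -0.4]
opening: 85.5
gripper_force: 0.0
```

Emit:
play_rows:
  motion:
    - [0,0,0,0,0,0,0]
    - [0,0,0,0,0,0,0]
    - [0,0,0,0,0,0,0]
    - [0,0,0,0,0,0,0]
    - [0,0,0,0,0,0,0]
    - [0,0,0,0,0,0,0]
    - [0,0,0,0,0,0,0]
    - [0,0,0,0,0,0,0]

```text
time_s: 34.45
tool_pos: [502.6, -285.2, 240.8]
tcp_rot: [0.724, 0.689, 0.0, -0.0]
force: [0.3, 1.0, 0.3]
opening: 85.4
gripper_force: 0.0
```

Emit:
play_rows:
  motion:
    - [0,0,0,0,0,0,0]
    - [0,0,0,0,0,0,0]
    - [0,0,0,0,0,0,0]
    - [0,0,0,0,0,0,0]
    - [0,0,0,0,0,0,0]
    - [0,0,0,0,0,0,0]
    - [0,0,0,0,0,0,0]
    - [0,0,0,0,0,0,0]

```text
time_s: 35.12
tool_pos: [502.6, -285.2, 240.9]
tcp_rot: [0.724, 0.689, 0.0, 0.0]
force: [-0.1, 0.5, -0.3]
opening: 85.3
gripper_force: 0.0
```

Run:
```python
from fit import *
s=r.read_state(); print(s["time_s"],s["tool_pos"],s["force"].round(1),s["opening"])
g=np.array([502.7,-285.8,110.5]);M=R.from_euler("z",-.0492);F=np.array([1.2,3.6,236.2]); 
for i in range(4):
    im=r.get_image("top"); k=knob(im,predknob("top",0.,g,M,-.0492,F),45,40); print(k,knobfit({"top":k[0]},g,M,-.0492,F)[0]-.0075 if k else 0)
sd=r.get_image("side")
o=np.hstack([cv2.resize(im[110:260,380:500],(400,500)),cv2.resize(sd[70:270,170:330],(400,500))]); cv2.imwrite("pics/end.png",o)
```

```text
35.1167 [ 502.60302148 -285.23341307  240.94354248] [-0.1  0.5 -0.3] 85.32593747545917
(array([458.57780589, 148.43936382]), 44) 0.0865080452307802
(array([458.60827969, 148.44831903]), 45) 0.08683576783520988
(array([458.60679872, 148.43495717]), 45) 0.08681566507251404
(array([458.5302754 , 148.44729163]), 43) 0.08600400002098868
```

View pics/end.png

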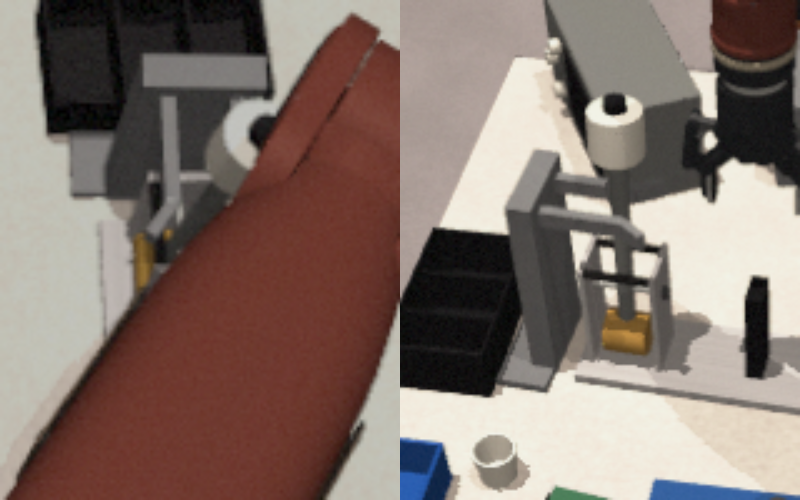

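The mast rests still against a prong at about 0.09 rad. The foot stands flat, the pole is between the prongs and the gripper is clear, so I am handing in.

```bash
python3 -c "
from bench import r
print(r.job_done())"
```

```text
the job is handed in; nothing more can be done
None
```

The antenna was held floating over the board, then parked between the rack's prongs, released and handed in at about 35 s. By camera the foot stands flat with the mast at rest about 0.09 rad off vertical; the verdict itself was not shown. An early hold attempt drifted and I had to push the mast back off its side stop; the hold I count ran about 5.3 s afterwards, by my estimate of the mast angle.

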